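# Fit the filter cartridge and latch the dry box

### The arm

A 7-joint arm with a two-finger parallel gripper is mounted at the origin on a cart in front of the work surface, level with it; the furniture and walls round the work are solid. World frame = base frame: x ahead of the robot, y to its left, z up, the work surface at z = 0. Lengths are in m, angles in rad, forces in N, time in s.
With the tool pointing down it reaches from about 0.425 to 0.875 m from the base axis. Payload 4.7 kg.
Tool frame: the origin (TCP) lies midway between the tips of the shut fingers; the grasp point (between the pads) lies 19 mm behind it; y points along the fingers, z is the direction in which the jaws open and shut, and the axes are right-handed (so a half turn about y gives the same grasp; the last joint's range is limited). The gripper opens to 87 mm and grips with 3 to 60 N. Pads are 19 mm wide; open, the fingers measure 117 mm over their backs; the gripper's body (75 mm by 190 mm) begins 51 mm behind the grasp point.
Start: joints at [-1.223, 0.321, -0.07, 1.45, 0.023, 1.371, -0.057], TCP at [0.213, 0.614, 0.223] pointing down, gripper open.
Joint ranges: [-2.86, 2.86], [-0.3, 2.09], [-1.38, 1.24], [0.06, 2.45], [-1.56, 4.7], [0.09, 2.05], [-2.69, 2.69]. Speed limits (rad/s): [2.57, 2.57, 3.14, 3.14, 3.14, 3.14, 3.14].

### API

Orientations are given as a rotation vector (axis times angle).
In Python, from bench import ctrl gives the robot as it stands.
- The arm moves only by the tool play_rows, never from a script. Its arguments are lists of equal length, an entry for each row: "translation": the shift along the tool's x, y, z in mm, a list of three; "turn": the turn, a rotation vector about the tool's x, y, z in rad, a list of three; "fingers": the opening, from -1 (shut) to 1 (fully open), so that 0 is half open. In form: {"translation": [[dx, dy, dz], ...], "turn": [[wx, wy, wz], ...], "fingers": [fingers, ...]}. A call has exactly 10 rows; each row shifts and turns the commanded pose from where the row before left it, along the tool's axes as they then stand; what a row does not reach is not made up. A row lasts 1/12 s, in which the tool goes at most 41.7 mm and 7.16 degrees, less where a joint would pass 70% of its speed; a pose out of reach is approached as far as the arm can. A call with a gripper value outside its range is refused whole. The fingers move at their own pace and stop on an object; "grip_force" is the grip in N (left out, the last holds). Time passes only in rows, so rows that do not move let the fingers close, or fill a call up. It gives the time, the measured TCP pose, the force and the opening at its end, in the units of the state.
- ctrl.get_state(): the state, without advancing time (a new reading comes with each control period).
- ctrl.get_image(name): name is "side" or "top"; returns the picture (400x640x3 uint8, blue, green, red); there is no depth.
- ctrl.camera_info(name): a dict with "camera_matrix" (3x3 intrinsics, pixels), "R" (3x3) and "t" (3): a world point X has camera coordinates R X + t. Camera axes: x right, y down, z forward; pixel columns grow to the right and rows downward; lengths in m; the calibration is good to about 2 mm. A picture is of the moment at which its call begins. camera_info takes no time and is no camera call.
- ctrl.close_job(): hands the job in, once; it reports no verdict.
The state is a dict: "time": time; "joint_positions": joint angles; "qd": joint speeds; "joint_torque": joint torques, N m; "position": TCP position; "tool_rot": TCP orientation; "ft_force": force on the tool from outside, world axes, zero at the start; "torque": the same for the moment, N m; "grip_width": opening from 0.0 (shut) to 1.0 (fully open).
Only numpy, scipy, OpenCV 4.12 (cv2) and the standard library are available. Lean on these libraries where they do the work, as an engineer would, in place of code of your own. Each camera call takes 0.05 s, during which the arm holds its last target.

### The job

Take the vented filter cartridge out of the aluminium stand and push it right down into the spring-clip holder inside the open dry box until the clips snap in, first pushing the lid farther back if it hangs in the way. Then swing the box lid over and press it down against its rubber seal until the front latch catches and holds it shut by itself. Leave the beaker in the box, the plain plate in the stand and the bottle and jar on the worktop where they are.

Things in the scene. Friction and masses are not known exactly. Their poses are not given: they have to be found in the camera images.
- dry_box: Fixed grey box, outside 130 (x) x 160 (y) mm, walls 5 mm, inner floor 6 mm and wall tops 85 mm above the worktop. Origin: centre of its underside; its front (latch) faces its own -x. The lid's hinge axis runs along box y at x = +65, z = +90 mm; turning positively about y opens it. A rubber seal along the front edge stands 7 mm proud and is squeezed by the lid.
- lid (a joint): Lid angle: 0 = pressed fully down on the seal, about 1.57 upright, at most 1.95; starts between 0.95 and 1.85. Friction hinge (1 to 3 N at the front edge moves it): the lid stays where it is left, but the front seal pushes it back up to about 0.05 unless the latch has caught (then it stays at about 0.01). Closing the last 0.06 rad takes 10 to 20 N downward at lid_press.
- lid_press (a point): Middle of the black pad on the lid's outer (upper) face, to press on: 110 mm from the hinge axis, 23 mm from the front edge. Turns with the lid; axes parallel to the box's when shut. The lid is a plate 160 mm wide, 133 mm long from the hinge axis (143 mm at the tongue, 34 mm wide), 8 mm thick; its underside lies in the plane of the hinge axis.
- latch_tip (a point): Tip of the sprung steel beak latch at the middle of the box's front, 98 mm above the worktop. Its sloped top (up to 108 mm above the worktop) is pushed outward, up to 7 mm, by the steel tongue on the lid's front edge; then it snaps back over the tongue by itself.
- holder_seat (a point): Black spring-clip holder fixed in one half of the box: where the middle of the cartridge's underside comes to rest, 9 mm above the worktop. x along the slot (same as box x), y across, z up. End channels (2 mm play, flared, 37 mm high) guide it; two steel clips, up to 42 mm above the seat, press on its faces over the last 35 mm: push with 5 to 15 N to the bottom. 30 mm clear on both sides.
- cartridge_center (a point): Filter cartridge, half-way up: white plate 56 (x) x 8 (y) x 74 (z) mm, upright in the stand, with a row of dark vent slots, a groove across both faces 20 to 34 mm above its underside (for the clips), and a ribbed grip as its top 19 mm, 36 mm long and 10 mm thick. Either way round fits. Centre 37 mm above its underside, and so 41 mm above the worktop at the start. About 60 g.
- blank_center (a point): A plain white plate without grip or vents, 56 x 8 x 50 mm, upright in the other slot of the stand; its centre, 25 mm up. To be left there.
- stand: Aluminium stand fixed to the worktop, 74 (x) x 110 (y) x 25 mm, origin under its centre. Two slots along its x at y = -32 and +32 mm, bottoms 4 mm above the worktop; one holds the cartridge, the other the plain plate.
- beaker_center (a point): Glass beaker, 55 mm across, 71 mm high, standing in the other half of the box; its centre, half-way up. To be left standing.
- bottle_center (a point): Amber bottle with a blue cap, 56 mm across, 118 mm high, on the worktop between box and stand; its centre, half-way up.
- jar_center (a point): White jar, 68 mm across, 105 mm high, on the worktop farther back; its centre, half-way up.
Not all that is in view belongs to the job. What is shaped like the part that bears cartridge_center but yellow is not meant.

How it is judged:
On the way, in this order (a step that is already met when the one before it is completed fails the run):
1. the cartridge is pushed fully down into the clip holder while the lid is still open (distance between cartridge_center and holder_seat below 0.041 m and angle between cartridge_center's own z axis and vertical below 0.1 rad and value of joint lid above 0.5 rad), for 0.2 s.
2. the lid is pressed down past the latch (value of joint lid below 0.03 rad), for 0.2 s.
At the end, for the whole second after the job is handed in: Latch holds the lid (angle under 0.03 rad, untouched); cartridge upright (0.1 rad) in the holder, underside within 4 mm of the seat, centre within 6 mm sideways; beaker upright within 20 mm, plain plate within 15 mm, bottle and jar within 30 mm of their starts (value of joint lid below 0.03 rad and distance between cartridge_center and holder_seat below 0.041 m and horizontal distance between cartridge_center and holder_seat below 0.006 m and angle between cartridge_center's own z axis and vertical below 0.1 rad and angle between beaker_center's own z axis and vertical below 0.2 rad and distance of beaker_center from where it was at the start of the episode below 0.02 m and distance of blank_center from where it was at the start of the episode below 0.015 m and distance of each of bottle_center, jar_center from where it was at the start of the episode below 0.03 m).
It fails at once if the beaker is tipped over (angle between beaker_center's own z axis and vertical above 0.5 rad).
It fails at once if the bottle or the jar is knocked over (angle between any of bottle_center, jar_center's own z axis and vertical above 0.5 rad).
It also fails if it takes over 61 s, if anything falls off the work surface, if the arm or the gripper's body presses on something with over 40 N, if the wrist force passes 120 N, or if a joint passes its speed limit or range.

## Working session

There is one attempt and no reset: what is moved stays moved. The work goes in short steps, Python scripts to look and compute and a tool call to move; the robot and the scene stay as the last step left them, time stands still between calls to the robot, and variables do not carry over. Pictures are saved under pics/ and viewed, and the job is handed in when it is done.

Besides the shell and the picture viewer there is one more tool, called after "Call:" as name(argument=value, ...), one argument or row to a line, values as JSON. play_rows: Moves the arm, as the interface text tells. Its arguments: {"type":"object","properties":{"translation":{"type":"array"},"turn":{"type":"array"},"fingers":{"type":"array"},"grip_force":{"type":"number"}},"required":["translation","turn","fingers"]}

```bash
ls; mkdir -p pics
python3 - <<'E'
from bench import ctrl
import cv2,numpy as np
for n in("side","top"):
    cv2.imwrite(f"pics/{n}0.png",ctrl.get_image(n))
    i=ctrl.camera_info(n);print(n,i)
s=ctrl.get_state();print(s)
E
```

```text
pics
side {'camera_matrix': array([[443.46873309,   0.        , 323.46656429],
       [  0.        , 443.46873309, 207.36940613],
       [  0.        ,   0.        ,   1.        ]]), 'R': array([[ 0.99289748, -0.11744287, -0.01902024],
       [-0.09058101, -0.6425775 , -0.76084771],
       [ 0.07713416,  0.75716665, -0.64865167]]), 't': array([-0.55847709,  0.16689543,  0.87152328])}
top {'camera_matrix': array([[460.28111221,   0.        , 320.06394882],
       [  0.        , 460.28111221, 194.77367162],
       [  0.        ,   0.        ,   1.        ]]), 'R': array([[ 0.10933755, -0.9939973 , -0.00382919],
       [-0.96802588, -0.1056042 , -0.22753824],
       [ 0.22576801,  0.02858523, -0.97376162]]), 't': array([-0.00557038,  0.57598043,  1.05630058])}
{'time': 0.1, 'joint_positions': array([-1.22290461,  0.32176521, -0.07007665,  1.45153043,  0.02259421,
        1.37077006, -0.05690624]), 'qd': array([ 0.00020561, -0.00314961, -0.00030735, -0.00197467, -0.00242943,
       -0.0014991 ,  0.00102661]), 'joint_torque': array([ 1.78418236e-04, -4.92569733e+01, -4.05213945e-01, -3.13400102e+01,
       -6.39598933e-02,  3.94418312e-02,  5.55883821e-05]), 'position': array([0.21285021, 0.61365892, 0.22157152]), 'tool_rot': array([-1.55655803,  0.26214277, -0.26183705]), 'ft_force': array([ 0.04819688, -0.56918129,  0.07968062]), 'torque': array([0.01806226, 0.04925591, 0.06311183]), 'grip_width': 0.9978254169593457}
```

View pics/side0.png

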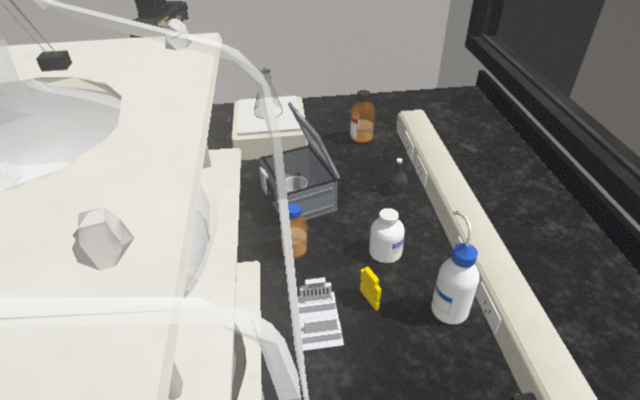

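View pics/top0.png

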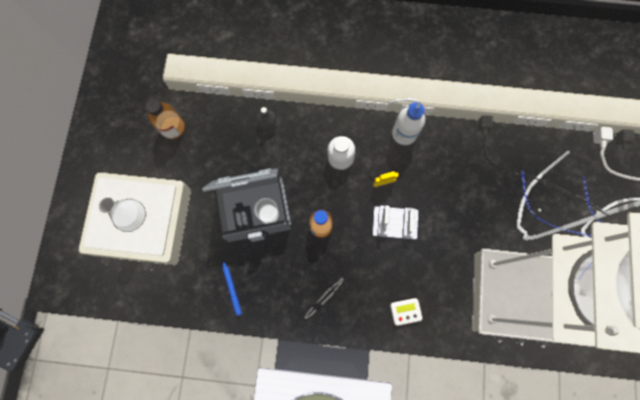

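Side view: box around (300,180), stand (318,315) with the cartridge at its far end, and a yellow decoy at (371,288). Top view: box (253,205), bottle (320,223), stand (396,222), jar (341,152), decoy (385,179). I'll crop in closer.

Run:
```python
import cv2
a=cv2.imread("pics/top0.png");b=cv2.imread("pics/side0.png")
cv2.imwrite("pics/c1.png",cv2.resize(a[160:250,195:295],None,fx=6,fy=6,interpolation=cv2.INTER_CUBIC))
cv2.imwrite("pics/c2.png",cv2.resize(a[165:245,360:430],None,fx=7,fy=7,interpolation=cv2.INTER_CUBIC))
cv2.imwrite("pics/c3.png",cv2.resize(b[95:235,245:355],None,fx=4,fy=4,interpolation=cv2.INTER_CUBIC))
cv2.imwrite("pics/c4.png",cv2.resize(b[255:355,280:390],None,fx=6,fy=6,interpolation=cv2.INTER_CUBIC))
```

```text
(no output)
```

View pics/c1.png

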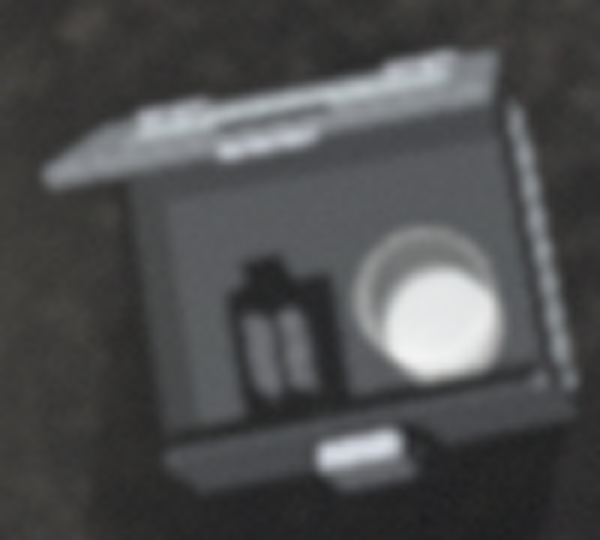

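View pics/c2.png

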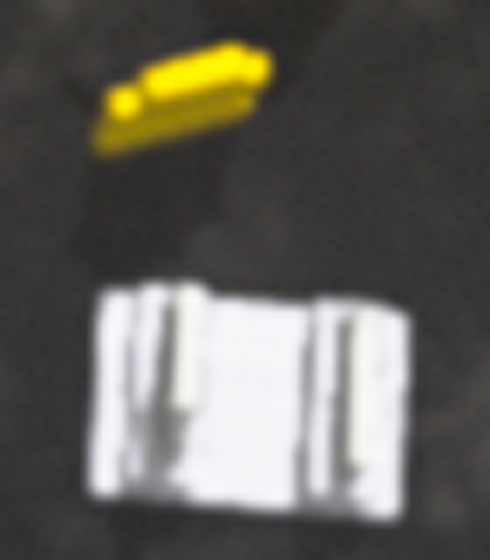

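View pics/c3.png

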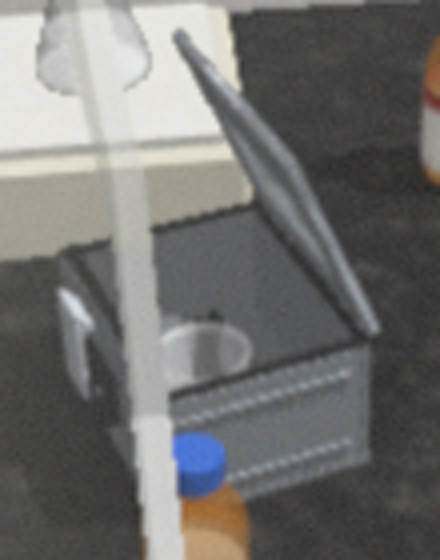

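View pics/c4.png

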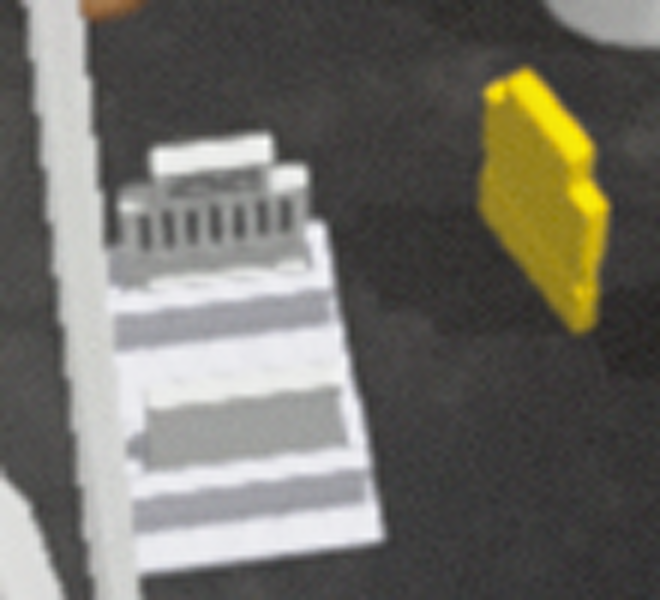

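```bash
cat > h.py <<'E'
import numpy as np, cv2
from bench import ctrl
I={n:ctrl.camera_info(n) for n in("side","top")}
def ray(n,u,v):
    i=I[n];d=i["R"].T@np.linalg.inv(i["camera_matrix"])@np.array([u,v,1.]);return -i["R"].T@i["t"],d
def onz(n,u,v,z):
    c,d=ray(n,u,v);return c+d*(z-c[2])/d[2]
def tri(a,b):
    c1,d1=ray("side",*a);c2,d2=ray("top",*b)
    s=np.linalg.lstsq(np.c_[d1,-d2],c2-c1,rcond=None)[0]
    p,q=c1+d1*s[0],c2+d2*s[1];return (p+q)/2,np.linalg.norm(p-q)
def proj(n,X):
    i=I[n];p=i["camera_matrix"]@(i["R"]@np.asarray(X)+i["t"]);return p[:2]/p[2]
def uc(u,v,x0,y0,f): return x0+(u+.5)/f-.5,y0+(v+.5)/f-.5
np.set_printoptions(precision=4,suppress=True)
E
python3 - <<'E'
from h import *
for n in I: print(n,-I[n]["R"].T@I[n]["t"])
a=cv2.imread("pics/top0.png")
g=a.min(2)[190:245,365:425]
m=(g>150).astype(np.uint8)
c=max(cv2.findContours(m,0,1)[0],key=cv2.contourArea)
r=cv2.minAreaRect(c);bx=cv2.boxPoints(r)+[365,190];print(r,bx)
for p in bx: print("stand25",onz("top",*p,.025),"z0",onz("top",*p,0))
f=lambda u,v:uc(u,v,195,160,6)
print("box rim");
for p in[(165,455),(575,405),(130,185),(515,105)]: print(p,onz("top",*f(*p),.085))
fs=lambda u,v:uc(u,v,245,95,4)
for p in[(375,345),(255,207),(65,250),]: print("side rim",onz("side",*fs(*p),.085))
print("lidcorners");
for s,t in[((180,35),(45,180)),((295,165),(495,110)),((180,35),(110,125)),((295,165),(495,55))]: print(tri(fs(*s),f(*t)))
E
```

```text
side [ 0.5024 -0.6182  0.6817]
top [0.3197 0.0251 1.1596]
((30.237354278564453, 31.70233726501465), (44.10144805908203, 30.56536293029785), 3.5763344764709473) [[372.2763 235.5798]
 [374.1829 205.0739]
 [418.1984 207.8249]
 [416.2918 238.3307]]
stand25 [ 0.4935 -0.0816  0.025 ] z0 [ 0.4974 -0.084   0.    ]
stand25 [ 0.5711 -0.0799  0.025 ] z0 [ 0.5766 -0.0822  0.    ]
stand25 [ 0.576  -0.1904  0.025 ] z0 [ 0.5817 -0.1952  0.    ]
stand25 [ 0.4986 -0.1904  0.025 ] z0 [ 0.5025 -0.1952  0.    ]
box rim
(165, 455) [0.4463 0.2749 0.085 ]
(575, 405) [0.4834 0.1176 0.085 ]
(130, 185) [0.5525 0.306  0.085 ]
(515, 105) [0.6021 0.1568 0.085 ]
side rim [0.617 0.164 0.085]
side rim [0.5637 0.3147 0.085 ]
side rim [0.4462 0.2841 0.085 ]
lidcorners
(array([0.5245, 0.3037, 0.2101]), np.float64(0.0012466591346428878))
(array([0.57  , 0.1484, 0.2129]), np.float64(0.007969777162793377))
(array([0.5332, 0.2779, 0.2263]), np.float64(0.01814488349557948))
(array([0.5794, 0.1496, 0.2153]), np.float64(0.011556217619915031))
```

Run:
```python
from h import *
a=cv2.imread("pics/top0.png");b=cv2.imread("pics/side0.png")
cv2.imwrite("pics/d1.png",cv2.resize(a[200:245,365:425],None,fx=13,fy=13,interpolation=cv2.INTER_CUBIC))
f=lambda u,v:uc(u,v,360,165,7); fs=lambda u,v:uc(u,v,280,255,6)
print("cart side top",[onz("side",*fs(*p),.078) for p in[(150,150),(272,133),(272,160),(150,178),(211,155)]])
print("cart top",onz("top",*f(192,347),.078))
hsv=cv2.cvtColor(a,cv2.COLOR_BGR2HSV)
m=cv2.inRange(hsv,(100,120,60),(130,255,255))[200:240,305:335]
M=cv2.moments(m,True);cap=(305+M["m10"]/M["m00"],200+M["m01"]/M["m00"]);print("cap",cap,onz("top",*cap,.118))
m=(a.min(2)[130:175,322:362]>110).astype(np.uint8);c=max(cv2.findContours(m,0,1)[0],key=cv2.contourArea);print("jar",cv2.minEnclosingCircle(c),onz("top",342,147,.1))
from scipy.spatial.transform import Rotation as Ro
print(Ro.from_rotvec(ctrl.get_state()["tool_rot"]).as_matrix())
```

```text
cart side top [array([ 0.5181, -0.1039,  0.078 ]), array([ 0.5545, -0.1022,  0.078 ]), array([ 0.5532, -0.1124,  0.078 ]), array([ 0.5172, -0.1144,  0.078 ]), array([ 0.5357, -0.1082,  0.078 ])]
cart top [ 0.5406 -0.1073  0.078 ]
cap (320.37410071942446, 216.49640287769785) [0.5103 0.0494 0.118 ]
jar ((18.89710235595703, 21.86811637878418), 16.39006233215332) [0.6893 0.0164 0.1   ]
[[ 0.9448 -0.0005  0.3276]
 [-0.3276 -0.0016  0.9448]
 [ 0.0001 -1.     -0.0017]]
```

View pics/d1.png

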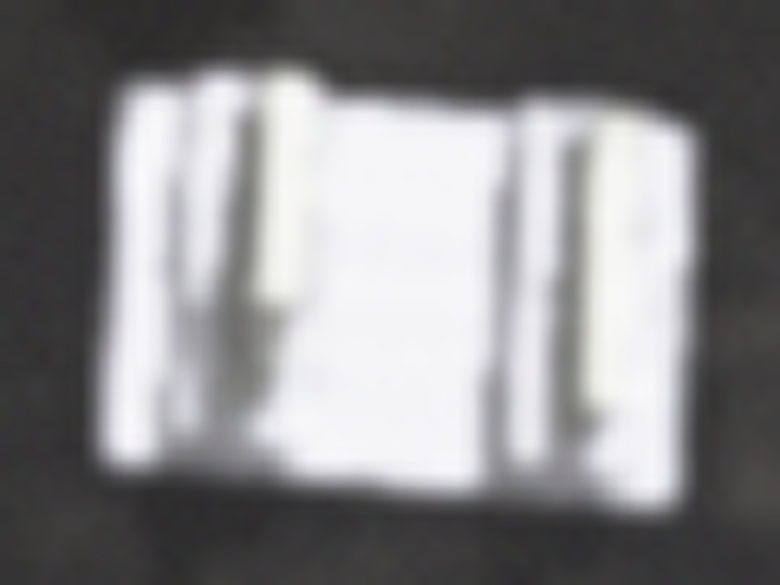

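Run:
```python
from h import *
print("flask top",tri((267,72),(106,205)),"block corners",onz("top",180,265,.08),onz("top",80,250,.08))
```

```text
flask top (array([0.4739, 0.5055, 0.2003]), np.float64(0.007043570725738112)) block corners [0.3677 0.3626 0.08  ] [0.3765 0.6025 0.08  ]
```

Call:
play_rows(
  translation=[
    [0,0,0],
    [0,0,0],
    [0,0,0],
    [0,0,0],
    [0,0,0],
    [0,0,0],
    [0,0,0],
    [0,0,0],
    [0,0,0],
    [0,0,0],
  ],
  turn=[
    [0,-0.0614,0],
    [0,-0.0614,0],
    [0,-0.0614,0],
    [0,-0.0614,0],
    [0,-0.0614,0],
    [0,-0.0614,0],
    [0,-0.0614,0],
    [0,-0.0614,0],
    [0,-0.0614,0],
    [0,-0.0614,0],
  ],
  fingers=[-1,-1,-1,-1,-1,-1,-1,-1,-1,-1],
  grip_force=20,
)

```text
time: 0.93
position: [0.2129, 0.6138, 0.2219]
tool_rot: [-1.56, -0.222, 0.223]
ft_force: [0.4, 0.0, 0.1]
grip_width: 0.323
```

Call:
play_rows(
  translation=[
    [1,0,-28],
    [1,0,-28],
    [1,0,-28],
    [1,0,-28],
    [1,0,-28],
    [1,0,-28],
    [1,0,-28],
    [2,0,-28],
    [1,0,-28],
    [1,0,-26],
  ],
  turn=[
    [0,0,0],
    [0,0,0],
    [0,0,0],
    [0,0,0],
    [0,0,0],
    [0,0,0],
    [0,0,0],
    [0,0,0],
    [0,0,0],
    [0,0,0],
  ],
  fingers=[-1,-1,-1,-1,-1,-1,-1,-1,-1,-1],
)

```text
time: 1.77
position: [0.3007, 0.3481, 0.2222]
tool_rot: [-1.56, -0.219, 0.22]
ft_force: [-0.5, -1.0, 0.6]
grip_width: 0.006
```

Call:
play_rows(
  translation=[
    [14,5,-19],
    [14,5,-19],
    [14,5,-19],
    [14,5,-19],
    [14,5,-19],
    [14,5,-19],
    [14,5,-19],
    [14,5,-19],
    [14,5,-19],
    [14,2,-20],
  ],
  turn=[
    [0,0,0],
    [0,0,0],
    [0,0,0],
    [0,0,0],
    [0,0,0],
    [0,0,0],
    [0,0,0],
    [0,0,0],
    [0,0,0],
    [0,0,0],
  ],
  fingers=[-1,-1,-1,-1,-1,-1,-1,-1,-1,-1],
)

```text
time: 2.6
position: [0.4879, 0.2043, 0.1745]
tool_rot: [-1.56, -0.219, 0.222]
ft_force: [0.4, -0.7, 0.5]
grip_width: 0.003
```

Run:
```python
from h import *
b=ctrl.get_image("side");a=ctrl.get_image("top");cv2.imwrite("pics/side1.png",b);cv2.imwrite("pics/top1.png",a)
cv2.imwrite("pics/e.png",np.hstack([cv2.resize(b[60:240,180:370],(400,379)),cv2.resize(a[130:300,180:370],(400,379))]))
s=ctrl.get_state();print(s["position"],s["tool_rot"],s["ft_force"])
```

```text
[0.4902 0.201  0.1747] [-1.5628 -0.2149  0.2151] [ 0.1968 -0.4972  0.0913]
```

View pics/e.png

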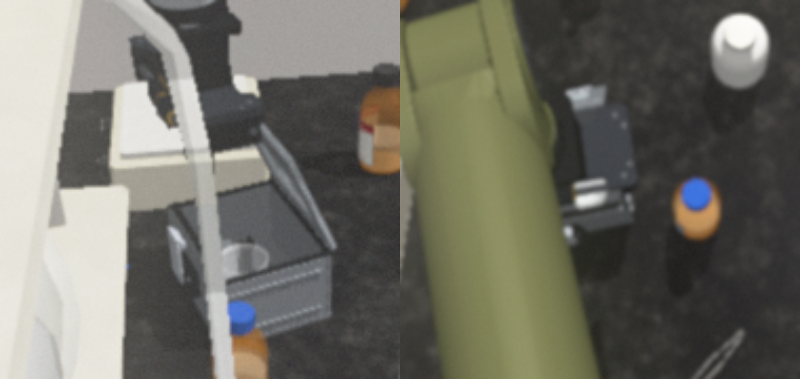

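The gripper is in front of the lid (side crop), so I'll push the lid back along box +x.

Call:
play_rows(
  translation=[
    [8,0,0],
    [8,0,0],
    [8,0,0],
    [8,0,0],
    [8,0,0],
    [8,0,0],
    [8,0,0],
    [8,0,0],
    [8,0,0],
    [8,0,0],
  ],
  turn=[
    [0,0,0],
    [0,0,0],
    [0,0,0],
    [0,0,0],
    [0,0,0],
    [0,0,0],
    [0,0,0],
    [0,0,0],
    [0,0,0],
    [0,0,0],
  ],
  fingers=[-1,-1,-1,-1,-1,-1,-1,-1,-1,-1],
)

```text
time: 3.53
position: [0.5654, 0.2276, 0.1756]
tool_rot: [-1.56, -0.22, 0.22]
ft_force: [-0.4, -0.7, 1.7]
grip_width: 0.005
```

Run:
```python
from h import *
b=ctrl.get_image("side")
cv2.imwrite("pics/e2.png",cv2.resize(b[60:240,180:370],(760,720))[:600])
s=ctrl.get_state();print(s["position"],s["tool_rot"],s["ft_force"])
```

```text
[0.5668 0.2279 0.1755] [-1.5596 -0.2212  0.2185] [1.4798 0.6677 0.8003]
```

View pics/e2.png

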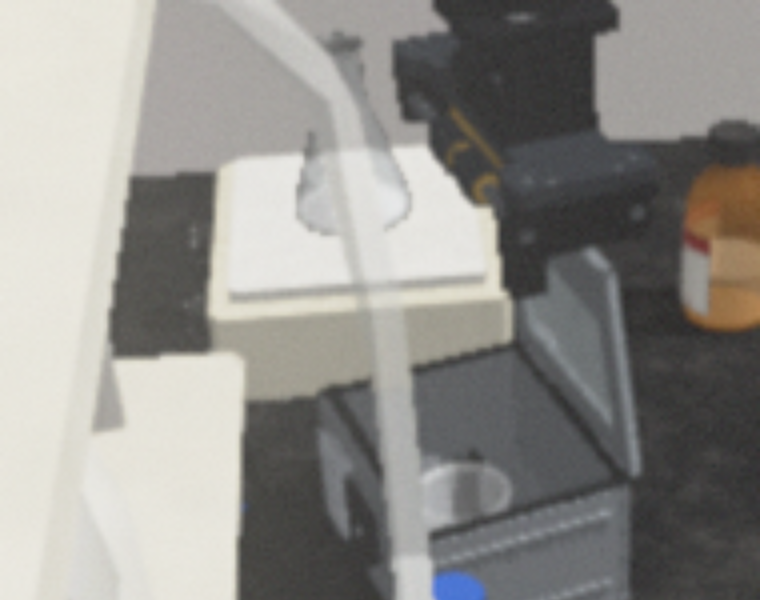

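The lid has moved to roughly upright and the force stays low. I'll push on another 32 mm and back off.

Call:
play_rows(
  translation=[
    [6,0,0],
    [6,0,0],
    [6,0,0],
    [6,0,0],
    [6,0,0],
    [2,0,0],
    [0,0,0],
    [-20,-10,0],
    [-35,-20,0],
    [-35,-20,0],
  ],
  turn=[
    [0,0,0],
    [0,0,0],
    [0,0,0],
    [0,0,0],
    [0,0,0],
    [0,0,0],
    [0,0,0],
    [0,0,0],
    [0,0,0],
    [0,0,0],
  ],
  fingers=[-1,-1,-1,-1,-1,-1,-1,-1,-1,-1],
)

```text
time: 4.42
position: [0.5084, 0.2104, 0.2251]
tool_rot: [-1.561, -0.219, 0.22]
ft_force: [-0.3, -0.4, 0.2]
grip_width: 0.002
```

Run:
```python
from h import *
b=ctrl.get_image("side");cv2.imwrite("pics/side2.png",b)
cv2.imwrite("pics/e3.png",cv2.resize(b[60:240,180:370],(760,720))[:600])
s=ctrl.get_state();print(s["position"],s["tool_rot"],s["ft_force"],s["joint_positions"])
```

```text
[0.5045 0.2098 0.2309] [-1.5573 -0.2206  0.2187] [-5.3408 -1.7651  1.98  ] [-0.6833  0.0922  0.259   1.7097 -0.0262  1.341   1.4312]
```

View pics/e3.png

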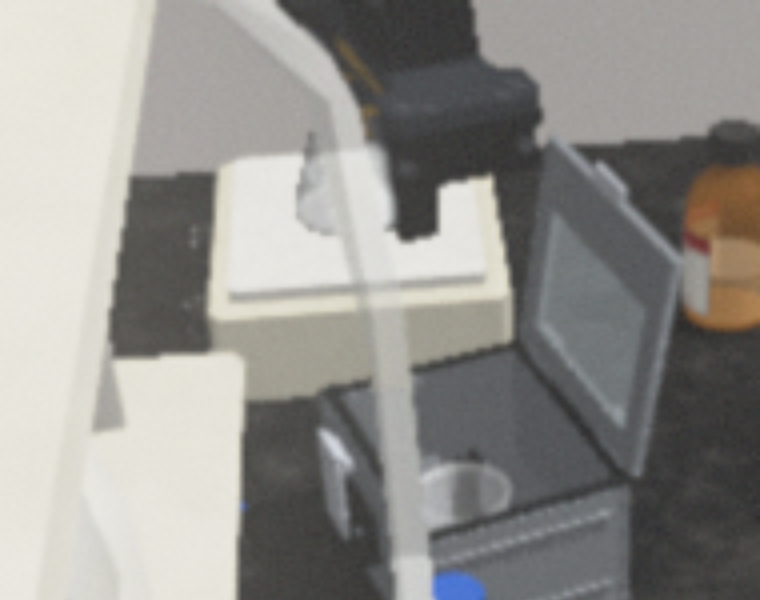

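Call:
play_rows(
  translation=[
    [-5,0,-31],
    [-6,0,-31],
    [-6,0,-31],
    [-6,0,-31],
    [-6,0,-31],
    [-6,0,-31],
    [-6,0,-31],
    [-6,0,-32],
    [-5,0,-32],
    [-5,0,-32],
  ],
  turn=[
    [0,0,0],
    [0,0,0],
    [0,0,0],
    [0,0,0],
    [0,0,0],
    [0,0,0],
    [0,0,0],
    [0,0,0],
    [0,0,0],
    [0,0,0],
  ],
  fingers=[-0.1,-0.1,-0.1,-0.1,-0.1,-0.1,-0.1,-0.1,-0.1,-0.1],
)

```text
time: 5.3
position: [0.5412, -0.1074, 0.2263]
tool_rot: [-1.56, -0.222, 0.218]
ft_force: [0.4, -0.1, -0.3]
grip_width: 0.452
```

Call:
play_rows(
  translation=[
    [0,5,0],
    [0,5,0],
    [0,5,0],
    [0,5,0],
    [0,5,0],
    [0,5,0],
    [0,5,0],
    [0,5,0],
    [0,5,0],
    [0,5,0],
  ],
  turn=[
    [0,0.0232,0],
    [0,0.0232,0],
    [0,0.0232,0],
    [0,0.0232,0],
    [0,0.0232,0],
    [0,0.0232,0],
    [0,0.0232,0],
    [0,0.0232,0],
    [0,0.0232,0],
    [0,0.0232,0],
  ],
  fingers=[-0.1,-0.1,-0.1,-0.1,-0.1,-0.1,-0.1,-0.1,-0.1,-0.1],
)

```text
time: 6.13
position: [0.5407, -0.1052, 0.175]
tool_rot: [-1.57, -0.036, 0.036]
ft_force: [0.5, -0.5, -0.1]
grip_width: 0.454
```

Run:
```python
from h import *
b=ctrl.get_image("side");cv2.imwrite("pics/side3.png",b);a=ctrl.get_image("top");cv2.imwrite("pics/top3.png",a)
cv2.imwrite("pics/f1.png",cv2.resize(b[200:350,270:420],None,fx=4,fy=4,interpolation=2))
cv2.imwrite("pics/f2.png",cv2.resize(a[155:255,195:295],None,fx=6,fy=6,interpolation=2))
s=ctrl.get_state();print(s["position"],s["tool_rot"],s["ft_force"],s["grip_width"])
```

```text
[ 0.5401 -0.1051  0.1745] [-1.5704 -0.0359  0.0384] [-0.1195 -0.0045  0.5203] 0.4515459527580766
```

View pics/f1.png

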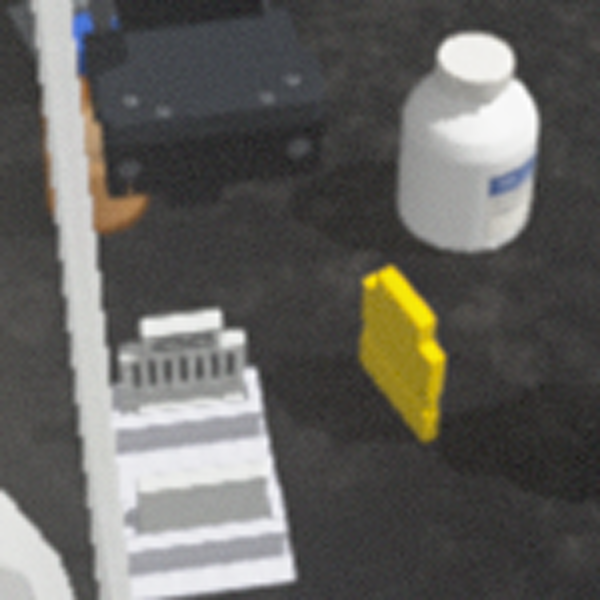

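View pics/f2.png

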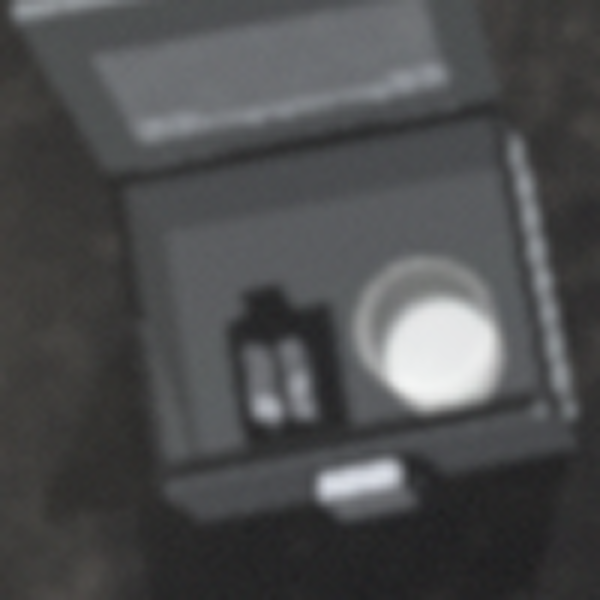

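Run:
```python
from h import *
a=cv2.imread("pics/top3.png")
c=a[195:240,215:285]
c=cv2.resize(c,None,fx=11,fy=11,interpolation=2).astype(float)
c=np.clip((c/ 130)**.7*255,0,255).astype(np.uint8)
cv2.imwrite("pics/g.png",c)
b=cv2.imread("pics/side3.png")[140:225,255:350]
b=cv2.resize(b,None,fx=7,fy=7,interpolation=2).astype(float)
cv2.imwrite("pics/g2.png",np.clip((b/150)**.7*255,0,255).astype(np.uint8))
```

```text
(no output)
```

View pics/g.png

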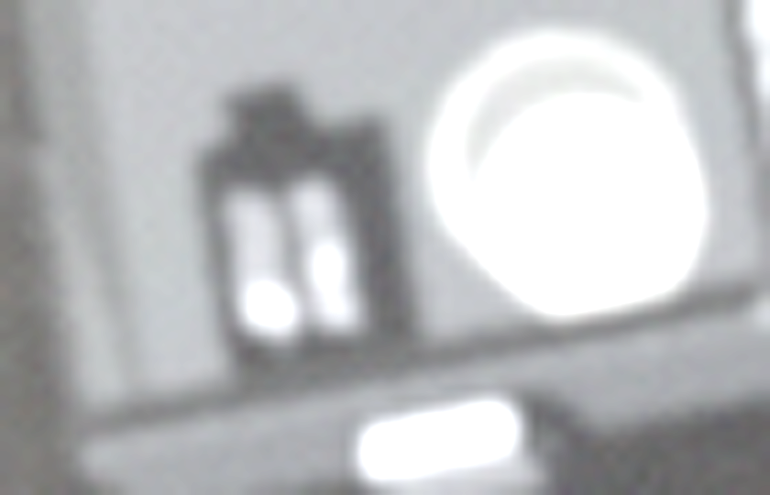

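View pics/g2.png

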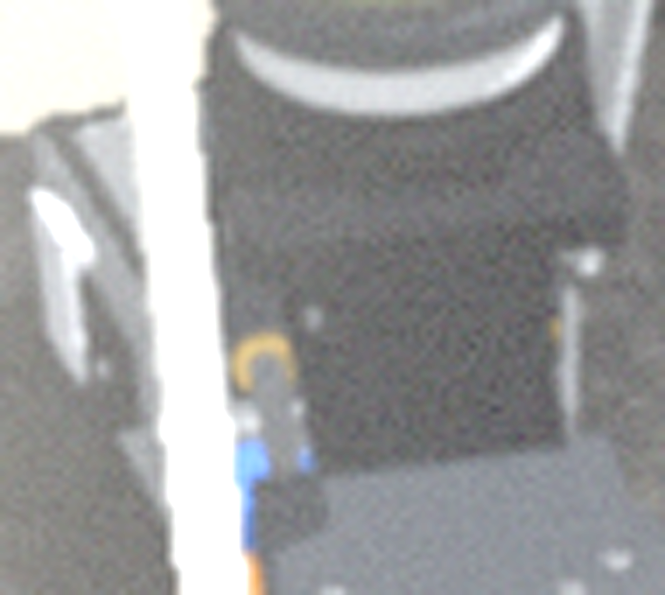

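Run:
```python
from h import *
a=cv2.imread("pics/side0.png")
cv2.imwrite("pics/k.png",cv2.resize(a[150:205,265:340],None,fx=10,fy=10,interpolation=2))
f=lambda u,v:uc(u,v,215,195,11)
psi=.277
ex=np.array([np.cos(psi),np.sin(psi)]);ey=np.array([-ex[1],ex[0]]);C=np.array([.5275,.217])
def bx(p): d=p[:2]-C; return np.array([d@ex,d@ey])*1000
def sh(n,p,z): w=onz("top",*f(*p),z);print(n,w,bx(w))
for n,p,z in[("base l rear",(205,155),.008),("base r rear",(383,122),.008),("base l f",(237,350),.008),("base r f",(415,320),.008),
 ("gap r",(283,195),.045),("gap f",(313,330),.045),("post top rl",(232,98),.046),("post top rr",(297,85),.046),
 ("clip L rear",(250,187),.04),("clip L f",(272,336),.04),("clip R rear",(315,180),.04),("clip R f",(340,330),.04),
 ("front rim top inner L",(85,425),.085),("front rim inner R",(750,295),.085),("front outer L",(90,450),.085),
 ("latch L",(360,455),.108),("latch R",(520,415),.108),("beaker c bottom",(590,200),.008)]: sh(n,p,z)
```

```text
base l rear [0.5265 0.2755 0.008 ] [15.0337 56.5017]
base r rear [0.5387 0.2355 0.008 ] [15.8704 14.7086]
base l f [0.482  0.2612 0.008 ] [-31.6371  54.9242]
base r f [0.4934 0.2214 0.008 ] [-31.5652  13.5943]
gap r [0.5127 0.2486 0.045 ] [-5.5727 34.4618]
gap f [0.4831 0.2374 0.045 ] [-37.0907  31.778 ]
post top rl [0.5333 0.2631 0.046 ] [18.1846 42.8009]
post top rr [0.5378 0.249  0.046 ] [18.7036 27.9855]
clip L rear [0.5146 0.2573 0.04  ] [-1.3987 42.2912]
clip L f [0.4815 0.2473 0.04  ] [-35.9371  41.7216]
clip R rear [0.5178 0.243  0.04  ] [-2.2578 27.6342]
clip R f [0.4845 0.2324 0.04  ] [-37.1368  26.531 ]
front rim top inner L [0.4516 0.2753 0.085 ] [-57.0571  76.8367]
front rim inner R [0.495  0.1374 0.085 ] [-52.9944 -67.6782]
front outer L [0.4464 0.2734 0.085 ] [-62.5864  76.4225]
latch L [0.4488 0.2118 0.108 ] [-77.1395  16.4792]
latch R [0.4608 0.1797 0.108 ] [-74.3858 -17.6815]
beaker c bottom [0.5257 0.1851 0.008 ] [-10.459  -30.1409]
```

View pics/k.png

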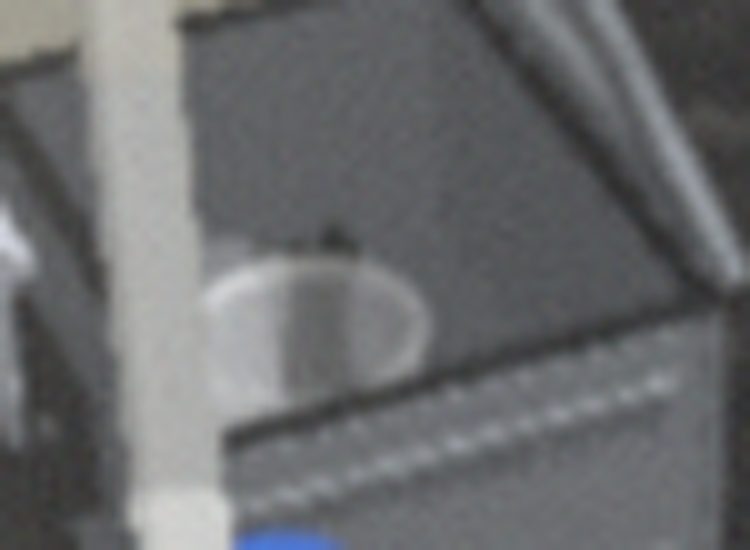

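Run:
```python
from h import *
a=cv2.imread("pics/side0.png")
cv2.imwrite("pics/k2.png",cv2.resize(np.clip(a[165:180,280:310].astype(float)*1.8,0,255).astype(np.uint8),None,fx=25,fy=25,interpolation=2))
psi=.303
ex=np.array([np.cos(psi),np.sin(psi)]);ey=np.array([-ex[1],ex[0]]);C=np.array([.5275,.217])
def bx(p): d=p[:2]-C; return np.array([d@ex,d@ey])*1000
fk=lambda u,v:uc(u,v,265,150,10)
for p in[(320,232),(355,232),(337,232),(337,250),(230,245)]: print(p,bx(onz("side",*fk(*p),.046)))
f=lambda u,v:uc(u,v,215,195,11)
for p in [(265,92),(250,187),(315,180),(272,336),(340,330)]: print(bx(onz("top",*f(*p),.046)))
print(tri(fk(337,238),f(265,100)))
```

```text
(320, 232) [14.2051 42.8191]
(355, 232) [21.9151 39.1239]
(337, 232) [17.9505 41.024 ]
(337, 250) [15.2159 34.1267]
(230, 245) [-7.529  47.2943]
[19.2224 34.8108]
[-1.6669 41.4372]
[-2.9001 26.8859]
[-36.0234  41.764 ]
[-37.609   26.6909]
(array([0.5325, 0.255 , 0.0491]), np.float64(0.000985245261628433))
```

View pics/k2.png

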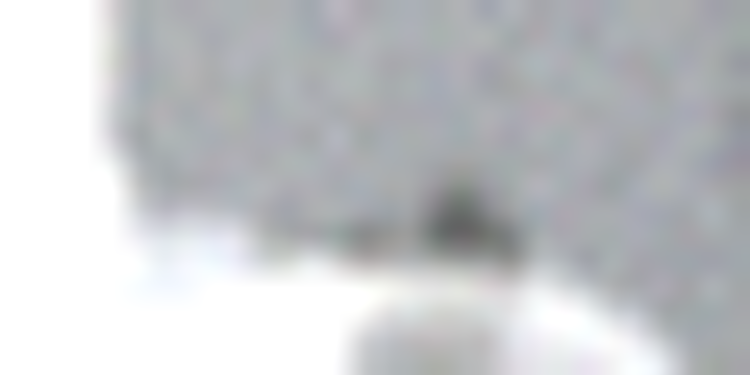

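Call:
play_rows(
  translation=[
    [-3,10,-2],
    [0,13,0],
    [0,13,0],
    [0,13,0],
    [0,13,0],
    [0,13,0],
    [0,13,0],
    [0,13,0],
    [0,13,0],
    [0,8,0],
  ],
  turn=[
    [0,0,0],
    [0,0,0],
    [0,0,0],
    [0,0,0],
    [0,0,0],
    [0,0,0],
    [0,0,0],
    [0,0,0],
    [0,0,0],
    [0,0,0],
  ],
  fingers=[-0.1,-0.1,-0.1,-0.1,-0.1,-0.1,-0.1,-0.1,-0.1,-0.1],
)

```text
time: 7.07
position: [0.5368, -0.1075, 0.0519]
tool_rot: [-1.57, -0.036, 0.039]
ft_force: [0.3, -0.2, -0.7]
grip_width: 0.453
```

Run:
```python
from h import *
b=ctrl.get_image("side");cv2.imwrite("pics/side4.png",b);a=ctrl.get_image("top")
cv2.imwrite("pics/m.png",np.hstack([cv2.resize(b[235:350,280:390],(440,460),interpolation=2),cv2.resize(a[190:250,360:430],(360,460),interpolation=2)]))
s=ctrl.get_state();print(s["position"],s["tool_rot"],s["ft_force"],s["grip_width"])
```

```text
[ 0.5364 -0.1074  0.052 ] [-1.5705 -0.0354  0.0401] [ 0.1483 -0.0124 -1.2252] 0.44695956581531526
```

View pics/m.png

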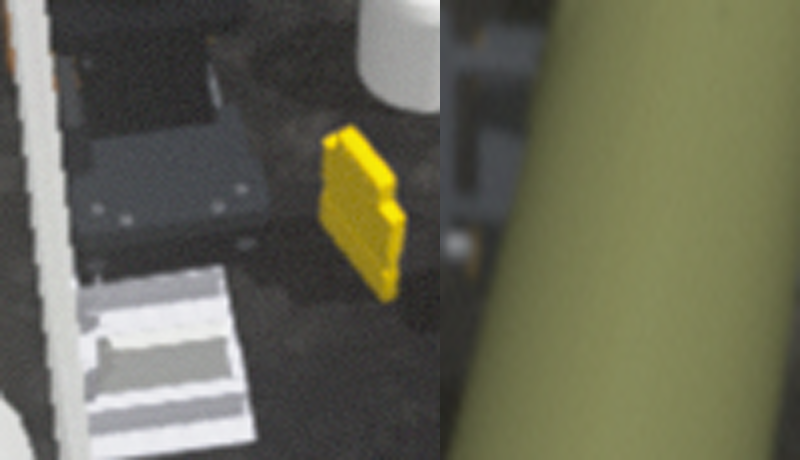

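Call:
play_rows(
  translation=[
    [0,0,0],
    [0,0,0],
    [0,0,0],
    [0,0,0],
    [0,0,0],
    [0,0,0],
    [0,0,0],
    [0,0,0],
    [0,0,0],
    [0,0,0],
  ],
  turn=[
    [0,0,0],
    [0,0,0],
    [0,0,0],
    [0,0,0],
    [0,0,0],
    [0,0,0],
    [0,0,0],
    [0,0,0],
    [0,0,0],
    [0,0,0],
  ],
  fingers=[-1,-1,-1,-1,-1,-1,-1,-1,-1,-1],
  grip_force=50,
)

```text
time: 8.0
position: [0.5382, -0.1074, 0.0539]
tool_rot: [-1.57, -0.038, 0.037]
ft_force: [-1.1, -0.1, 3.9]
grip_width: 0.108
```

Call:
play_rows(
  translation=[
    [0,-8,0],
    [0,-15,0],
    [0,-20,0],
    [0,-20,0],
    [0,-20,0],
    [0,-20,0],
    [0,-20,0],
    [0,-20,0],
    [0,-7,0],
    [0,0,0],
  ],
  turn=[
    [0,0,0],
    [0,0,0],
    [0,0,0],
    [0,0,0],
    [0,0,0],
    [0,0,0],
    [0,0,0],
    [0,0,0],
    [0,0,0],
    [0,0,0],
  ],
  fingers=[-1,-1,-1,-1,-1,-1,-1,-1,-1,-1],
)

```text
time: 8.83
position: [0.5389, -0.1077, 0.2054]
tool_rot: [-1.571, -0.041, 0.035]
ft_force: [-0.7, -0.9, -0.9]
grip_width: 0.111
```

Run:
```python
from h import *
b=ctrl.get_image("side");cv2.imwrite("pics/side5.png",b)
cv2.imwrite("pics/n.png",cv2.resize(b[190:340,270:420],None,fx=4,fy=4,interpolation=2))
s=ctrl.get_state();print(s["position"],s["tool_rot"],s["ft_force"],s["grip_width"])
print(proj("side",s["position"]))
```

```text
[ 0.538  -0.1075  0.2038] [-1.5703 -0.0386  0.0371] [-0.3923  0.28   -0.8694] 0.10796624052531684
[313.6048 227.7849]
```

View pics/n.png

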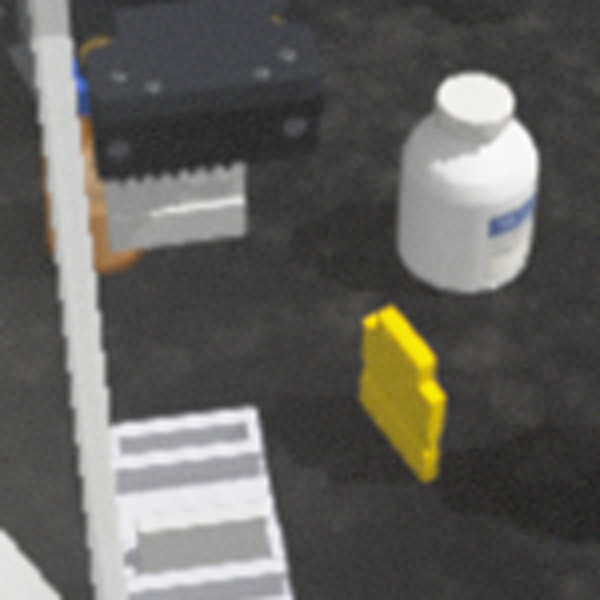

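Run:
```python
from h import *
f=lambda u,v:uc(u,v,270,190,4)
for z in(.152,.156):
  p=onz("side",*f(112,252),z);q=onz("side",*f(245,236),z);print(p,q,(p+q)/2,np.linalg.norm(p-q))
s=ctrl.get_state();print(s["position"],s["joint_positions"])
```

```text
[ 0.5097 -0.1081  0.152 ] [ 0.5652 -0.1065  0.152 ] [ 0.5375 -0.1073  0.152 ] 0.05546563736511093
[ 0.5097 -0.112   0.156 ] [ 0.5647 -0.1103  0.156 ] [ 0.5372 -0.1111  0.156 ] 0.05504677167139316
[ 0.538  -0.1075  0.2038] [-0.3589  0.1186  0.5518  1.7511 -0.065   1.289   1.8268]
```

Call:
play_rows(
  translation=[
    [0,-2,0],
    [0,-2,0],
    [0,-2,0],
    [0,-2,0],
    [0,-2,0],
    [0,-2,0],
    [0,-2,0],
    [0,-2,0],
    [0,-2,0],
    [0,-2,0],
  ],
  turn=[
    [0,-0.0263,0],
    [0,-0.0263,0],
    [0,-0.0263,0],
    [0,-0.0263,0],
    [0,-0.0263,0],
    [0,-0.0263,0],
    [0,-0.0263,0],
    [0,-0.0263,0],
    [0,-0.0263,0],
    [0,-0.0263,0],
  ],
  fingers=[-1,-1,-1,-1,-1,-1,-1,-1,-1,-1],
)

```text
time: 9.72
position: [0.5367, -0.1073, 0.2215]
tool_rot: [-1.556, -0.242, 0.248]
ft_force: [0.2, 0.1, -1.6]
grip_width: 0.111
```

Call:
play_rows(
  translation=[
    [5,0,25],
    [8,0,37],
    [8,0,38],
    [8,0,40],
    [8,0,40],
    [8,0,40],
    [8,0,40],
    [8,0,38],
    [5,0,30],
    [3,0,20],
  ],
  turn=[
    [0,0,0],
    [0,0,0],
    [0,0,0],
    [0,0,0],
    [0,0,0],
    [0,0,0],
    [0,0,0],
    [0,0,0],
    [0,0,0],
    [0,0,0],
  ],
  fingers=[-1,-1,-1,-1,-1,-1,-1,-1,-1,-1],
)

```text
time: 10.55
position: [0.4945, 0.249, 0.2211]
tool_rot: [-1.556, -0.245, 0.251]
ft_force: [-0.6, 0.4, -1.0]
grip_width: 0.11
```

```bash
cat >> h.py <<'E'
psi=.303
ex=np.array([np.cos(psi),np.sin(psi)]);ey=np.array([-ex[1],ex[0]]);C=np.array([.5275,.217])
def bx(p): d=np.asarray(p)[:2]-C; return np.array([d@ex,d@ey])*1000
def st():
    from scipy.spatial.transform import Rotation as Ro
    s=ctrl.get_state();M=Ro.from_rotvec(s["tool_rot"]).as_matrix()
    print("t",round(s["time"],2),"pos",s["position"],"box",bx(s["position"]),"yaw",np.arctan2(M[1,0],M[0,0]),"tiltx/z",M[2,0],M[2,2],"F",s["ft_force"],"w",round(s["grip_width"],3));return s
E
python3 - <<'E'
from h import *
b=ctrl.get_image("side");cv2.imwrite("pics/side6.png",b)
cv2.imwrite("pics/p.png",cv2.resize(b[60:225,220:370],None,fx=3.6,fy=3.6,interpolation=2))
s=st();print(s["joint_positions"])
E
```

```text
t 10.6 pos [0.4933 0.2528 0.221 ] box [-21.9024  44.407 ] yaw 0.32034632050477846 tiltx/z -0.0034089947665428555 0.002777305548653408 F [-0.802   3.5945 -0.9531] w 0.109
[-0.7253  0.1187  0.2244  1.7005 -0.0306  1.3283  1.3961]
```

View pics/p.png

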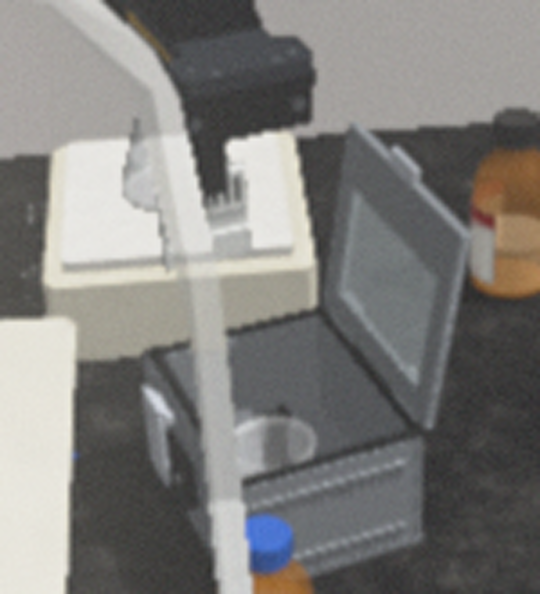

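Call:
play_rows(
  translation=[
    [0,0,0],
    [0,0,0],
    [0,0,0],
    [0,0,0],
    [0,0,0],
    [0,0,0],
    [0,0,0],
    [0,0,0],
    [0,0,0],
    [0,0,0],
  ],
  turn=[
    [0,0,0],
    [0,0,0],
    [0,0,0],
    [0,0,0],
    [0,0,0],
    [0,0,0],
    [0,0,0],
    [0,0,0],
    [0,0,0],
    [0,0,0],
  ],
  fingers=[-1,-1,-1,-1,-1,-1,-1,-1,-1,-1],
)

```text
time: 11.43
position: [0.497, 0.245, 0.2236]
tool_rot: [-1.557, -0.244, 0.244]
ft_force: [-0.5, 0.3, -1.0]
grip_width: 0.111
```

```bash
python3 -c "
from h import *
st()"
```

```text
t 11.43 pos [0.497  0.245  0.2236] box [-20.7989  35.795 ] yaw 0.3111984003910992 tiltx/z 0.00016918872265384022 9.005509049536675e-05 F [-0.4618  0.2572 -0.9896] w 0.111
```

Call:
play_rows(
  translation=[
    [3.5,5,-1],
    [0,12,0],
    [0,14,0],
    [0,14,0],
    [0,14,0],
    [0,14,0],
    [0,14,0],
    [0,12,0],
    [0,10,0],
    [0,0,0],
  ],
  turn=[
    [0,0.008,0],
    [0,0,0],
    [0,0,0],
    [0,0,0],
    [0,0,0],
    [0,0,0],
    [0,0,0],
    [0,0,0],
    [0,0,0],
    [0,0,0],
  ],
  fingers=[-1,-1,-1,-1,-1,-1,-1,-1,-1,-1],
)

```text
time: 12.27
position: [0.499, 0.2442, 0.1116]
tool_rot: [-1.56, -0.235, 0.241]
ft_force: [-0.3, -0.6, -0.5]
grip_width: 0.113
```

Run:
```python
from h import *
b=ctrl.get_image("side");a=ctrl.get_image("top")
cv2.imwrite("pics/q.png",np.hstack([cv2.resize(b[130:230,255:355],(400,400),interpolation=2),cv2.resize(a[150:250,195:295],(400,400),interpolation=2)]))
st()
```

```text
t 12.37 pos [0.5005 0.245  0.1142] box [-17.4211  34.7947] yaw 0.3031972827031128 tiltx/z -0.0006053640538557226 -0.00022112062501467022 F [ 0.843   0.5703 -0.7393] w 0.109
```

View pics/q.png

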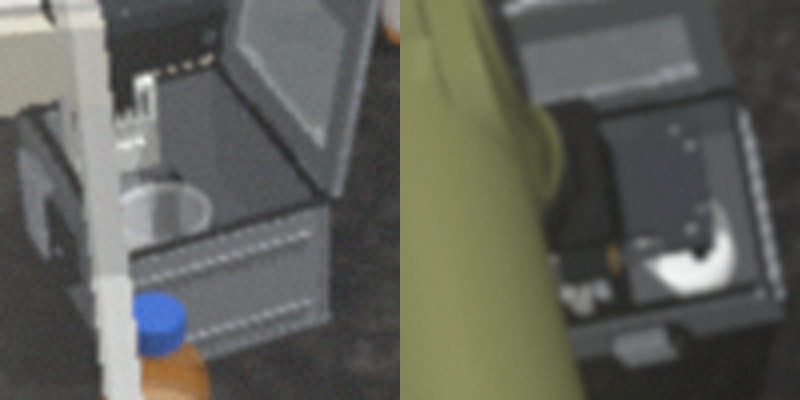

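Run:
```python
from h import *
b=ctrl.get_image("side");cv2.imwrite("pics/side7.png",b)
cv2.imwrite("pics/r.png",cv2.resize(np.clip(b[145:185,280:310].astype(float)*1.4,0,255).astype(np.uint8),None,fx=15,fy=15,interpolation=2))
def W(x,y,z): p=C+ex*x/1000+ey*y/1000; return [p[0],p[1],z]
for x,y,z in[(11,31,.066),(11,31,.10),(18,35,.046),(18,35,.05),(-45,31,.066)]: p=proj("side",W(x,y,z));print((x,y,z),p,(p-[280,145])*15)
st()
```

```text
(11, 31, 0.066) [296.6226 168.9259] [249.3394 358.8881]
(11, 31, 0.1) [295.7749 157.0414] [236.6232 180.6213]
(18, 35, 0.046) [299.1836 174.0641] [287.7538 435.9616]
(18, 35, 0.05) [299.0935 172.7269] [286.4026 415.9042]
(-45, 31, 0.066) [274.4379 174.9377] [-83.4316 449.0648]
t 12.42 pos [0.501  0.2453 0.115 ] box [-16.8384  34.8981] yaw 0.30322089913982436 tiltx/z 0.0008562345876689803 0.0001173066998301775 F [0.4445 0.2407 0.0278] w 0.113
```

View pics/r.png

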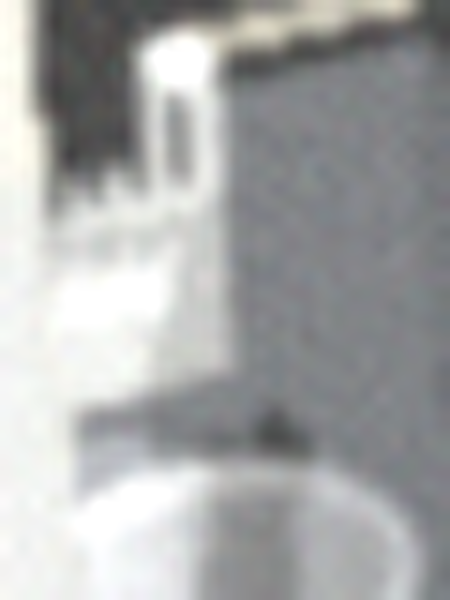

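Call:
play_rows(
  translation=[
    [0,4,0],
    [0,4,0],
    [0,4,0],
    [0,3,0],
    [0,2,0],
    [0,1,0],
    [0,1,0],
    [0,1,0],
    [0,0,0],
    [0,0,0],
  ],
  turn=[
    [0,0,0],
    [0,0,0],
    [0,0,0],
    [0,0,0],
    [0,0,0],
    [0,0,0],
    [0,0,0],
    [0,0,0],
    [0,0,0],
    [0,0,0],
  ],
  fingers=[-1,-1,-1,-1,-1,-1,-1,-1,-1,-1],
)

```text
time: 13.25
position: [0.5007, 0.2452, 0.0946]
tool_rot: [-1.558, -0.238, 0.238]
ft_force: [0.4, -0.4, -1.0]
grip_width: 0.112
```

Call:
play_rows(
  translation=[
    [0,0.7,0],
    [0,0.7,0],
    [0,0.7,0],
    [0,0.7,0],
    [0,0.7,0],
    [0,0.7,0],
    [0,0.7,0],
    [0,0,0],
    [0,0,0],
    [0,0,0],
  ],
  turn=[
    [0,0,0],
    [0,0,0],
    [0,0,0],
    [0,0,0],
    [0,0,0],
    [0,0,0],
    [0,0,0],
    [0,0,0],
    [0,0,0],
    [0,0,0],
  ],
  fingers=[-1,-1,-1,-1,-1,-1,-1,-1,-1,-1],
)

```text
time: 14.08
position: [0.5007, 0.2451, 0.0897]
tool_rot: [-1.558, -0.238, 0.238]
ft_force: [-0.3, 0.2, -0.2]
grip_width: 0.112
```

```bash
python3 -c "
from h import *
s=st();print(s['torque'])"
```

```text
t 14.08 pos [0.5007 0.2451 0.0897] box [-17.2363  34.8496] yaw 0.3032232001626644 tiltx/z 0.0001547124698701441 2.674581184730629e-05 F [-0.2956  0.2268 -0.2   ] w 0.112
[0.0538 0.0461 0.0071]
```

Call:
play_rows(
  translation=[
    [0,1,0],
    [0,1,0],
    [0,1,0],
    [0,1,0],
    [0,1,0],
    [0,0,0],
    [0,0,0],
    [0,0,0],
    [0,0,0],
    [0,0,0],
  ],
  turn=[
    [0,0,0],
    [0,0,0],
    [0,0,0],
    [0,0,0],
    [0,0,0],
    [0,0,0],
    [0,0,0],
    [0,0,0],
    [0,0,0],
    [0,0,0],
  ],
  fingers=[-1,-1,-1,-1,-1,-1,-1,-1,-1,-1],
)

```text
time: 14.92
position: [0.5016, 0.2457, 0.0868]
tool_rot: [-1.556, -0.24, 0.236]
ft_force: [-1.8, -0.3, 10.5]
grip_width: 0.109
```

```bash
python3 -c "
from h import *
s=st();print(s['torque'])"
```

```text
t 14.92 pos [0.5016 0.2457 0.0868] box [-16.1699  35.1341] yaw 0.3032841617690738 tiltx/z 0.002445736125586656 0.0009524836897124578 F [-1.7784 -0.2848 10.4849] w 0.109
[-0.2268  0.6556  0.0144]
```

Call:
play_rows(
  translation=[
    [0,-2,0],
    [0,-2,0],
    [1,0,0],
    [1,0,0],
    [0.5,0,0],
    [0,1,0],
    [0,1,0],
    [0,1,0],
    [0,1,0],
    [0,0,0],
  ],
  turn=[
    [0,0,0],
    [0,0,0],
    [0,0,0],
    [0,0,0],
    [0,0,0],
    [0,0,0],
    [0,0,0],
    [0,0,0],
    [0,0,0],
    [0,0,0],
  ],
  fingers=[-1,-1,-1,-1,-1,-1,-1,-1,-1,-1],
)

```text
time: 15.75
position: [0.5036, 0.2463, 0.0864]
tool_rot: [-1.557, -0.239, 0.237]
ft_force: [-3.1, -0.5, 11.0]
grip_width: 0.107
```

```bash
python3 -c "
from h import *
s=st();print(s['torque'])"
```

```text
t 15.75 pos [0.5036 0.2463 0.0864] box [-14.0465  35.0643] yaw 0.30330676051888655 tiltx/z 0.0014373701193183264 0.0006719863098610945 F [-3.1152 -0.4653 11.0304] w 0.107
[-0.2711  0.9549  0.0622]
```

Call:
play_rows(
  translation=[
    [-1,0,0],
    [-1,0,0],
    [0,0,0],
    [0,0.5,0],
    [0,0.5,0],
    [0,0.5,0],
    [0,0.5,0],
    [0,0.5,0],
    [0,0,0],
    [0,0,0],
  ],
  turn=[
    [0,0,0],
    [0,0,0],
    [0,0,0],
    [0,0,0],
    [0,0,0],
    [0,0,0],
    [0,0,0],
    [0,0,0],
    [0,0,0],
    [0,0,0],
  ],
  fingers=[-1,-1,-1,-1,-1,-1,-1,-1,-1,-1],
)

```text
time: 16.58
position: [0.5031, 0.246, 0.0836]
tool_rot: [-1.556, -0.242, 0.234]
ft_force: [1.7, 0.4, 5.1]
grip_width: 0.11
```

Run:
```python
from h import *
s=st();print(s['torque'])
b=ctrl.get_image("side")
cv2.imwrite("pics/r2.png",cv2.resize(np.clip(b[145:185,270:310].astype(float)*1.4,0,255).astype(np.uint8),None,fx=14,fy=14,interpolation=2))
```

```text
t 16.58 pos [0.5031 0.246  0.0836] box [-14.6128  34.9475] yaw 0.30318137734493134 tiltx/z 0.004818822761624292 0.0006150381875454358 F [1.7171 0.3641 5.1469] w 0.11
[ 0.1965 -0.2568  0.0394]
```

View pics/r2.png

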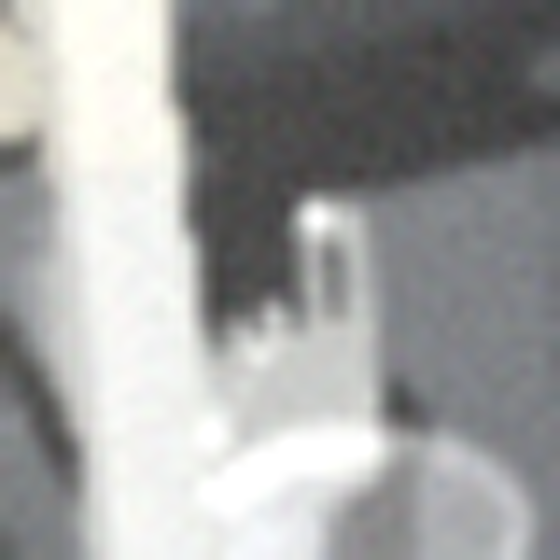

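Call:
play_rows(
  translation=[
    [1,0,0],
    [0.7,0,0],
    [0,1,0],
    [0,1,0],
    [0,1,0],
    [0,1,0],
    [0,1,0],
    [0,1,0],
    [0,1,0],
    [0,1,0],
  ],
  turn=[
    [0,0,0],
    [0,0,0],
    [0,0,0],
    [0,0,0],
    [0,0,0],
    [0,0,0],
    [0,0,0],
    [0,0,0],
    [0,0,0],
    [0,0,0],
  ],
  fingers=[-1,-1,-1,-1,-1,-1,-1,-1,-1,-1],
)

```text
time: 17.47
position: [0.5028, 0.2459, 0.0742]
tool_rot: [-1.558, -0.238, 0.238]
ft_force: [0.7, 1.0, 5.0]
grip_width: 0.108
```

```bash
python3 -c "
from h import *
s=st();print(s['torque'])"
```

```text
t 17.47 pos [0.5028 0.2459 0.0742] box [-14.9305  34.917 ] yaw 0.30327597471464984 tiltx/z 0.00019950133853438579 7.153075534693798e-05 F [0.662  1.0046 5.0149] w 0.108
[0.0851 0.0122 0.0194]
```

Call:
play_rows(
  translation=[
    [0,1.5,0],
    [0,1.5,0],
    [0,1.5,0],
    [0,1.5,0],
    [0,1.5,0],
    [0,1.5,0],
    [0,1.5,0],
    [0,1.5,0],
    [0,1.5,0],
    [0,1.5,0],
  ],
  turn=[
    [0,0,0],
    [0,0,0],
    [0,0,0],
    [0,0,0],
    [0,0,0],
    [0,0,0],
    [0,0,0],
    [0,0,0],
    [0,0,0],
    [0,0,0],
  ],
  fingers=[-1,-1,-1,-1,-1,-1,-1,-1,-1,-1],
)

```text
time: 18.3
position: [0.5019, 0.2456, 0.0589]
tool_rot: [-1.558, -0.236, 0.24]
ft_force: [-4.5, -1.2, 13.2]
grip_width: 0.109
```

Call:
play_rows(
  translation=[
    [0,0.5,0],
    [0,0.5,0],
    [0,0.5,0],
    [0,0.5,0],
    [0,0.5,0],
    [0,0.5,0],
    [0,0,0],
    [0,0,0],
    [0,0,0],
    [0,0,0],
  ],
  turn=[
    [0,0,0],
    [0,0,0],
    [0,0,0],
    [0,0,0],
    [0,0,0],
    [0,0,0],
    [0,0,0],
    [0,0,0],
    [0,0,0],
    [0,0,0],
  ],
  fingers=[-1,-1,-1,-1,-1,-1,-1,-1,-1,-1],
)

```text
time: 19.13
position: [0.5021, 0.2457, 0.0589]
tool_rot: [-1.557, -0.237, 0.239]
ft_force: [-8.8, -2.8, 20.8]
grip_width: 0.108
```

```bash
python3 -c "
from h import *
s=st();print(s['torque'])"
```

```text
t 19.13 pos [0.5021 0.2457 0.0589] box [-15.7189  34.9827] yaw 0.30317043826398565 tiltx/z -0.0016483009994784359 0.0007704586601237629 F [-8.8174 -2.8275 20.8176] w 0.108
[-0.7786  1.9236  0.0235]
```

Call:
play_rows(
  translation=[
    [0,-1,0],
    [0,-1,0],
    [0,-1,0],
    [0,0,0],
    [0,0,0],
    [0,0,0],
    [0,0,0],
    [0,0,0],
    [0,0,0],
    [0,0,0],
  ],
  turn=[
    [0,0,0],
    [0,0,0],
    [0,0,0],
    [0,0,0],
    [0,0,0],
    [0,0,0],
    [0,0,0],
    [0,0,0],
    [0,0,0],
    [0,0,0],
  ],
  fingers=[-1,-1,-1,-1,-0.5,-0.5,-0.5,-0.5,-0.5,-0.5],
)

```text
time: 19.97
position: [0.5027, 0.2457, 0.059]
tool_rot: [-1.558, -0.238, 0.238]
ft_force: [-0.3, -0.1, -0.7]
grip_width: 0.246
```

Run:
```python
from h import *
s=st()
```

```text
t 19.97 pos [0.5027 0.2457 0.059 ] box [-15.0604  34.8229] yaw 0.3032123541797918 tiltx/z -6.338605716110779e-06 -8.362958373092644e-05 F [-0.3126 -0.0769 -0.7496] w 0.246
```

Call:
play_rows(
  translation=[
    [0,-5,0],
    [0,-10,0],
    [0,-10,0],
    [0,-20,0],
    [0,-25,0],
    [0,-30,0],
    [0,-30,0],
    [0,-30,0],
    [0,-30,0],
    [0,-30,0],
  ],
  turn=[
    [0,0,0],
    [0,0,0],
    [0,0,0],
    [0,0,0],
    [0,0,0],
    [0,0,0],
    [0,0,0],
    [0,0,0],
    [0,0,0],
    [0,0,0],
  ],
  fingers=[-0.5,-0.5,-0.5,-0.5,-0.5,-0.5,-1,-1,-1,-1],
)

```text
time: 20.8
position: [0.5027, 0.2456, 0.2824]
tool_rot: [-1.557, -0.239, 0.236]
ft_force: [1.2, 0.9, -0.4]
grip_width: 0.046
```

Run:
```python
from h import *
b=ctrl.get_image("side");cv2.imwrite("pics/side8.png",b);a=ctrl.get_image("top")
cv2.imwrite("pics/s.png",np.hstack([cv2.resize(b[60:220,240:350],(410,596),interpolation=2),cv2.resize(a[150:250,215:280],(387,596),interpolation=2)]))
s=st();print(s["joint_positions"])
```

```text
t 20.9 pos [0.5053 0.2469 0.2867] box [-12.2484  35.1103] yaw 0.3029004018810608 tiltx/z 0.011594527520777442 0.003036593789380315 F [0.2007 0.3175 0.2131] w 0.017
[-0.7208  0.0981  0.2383  1.5926 -0.0242  1.4417  1.393 ]
```

View pics/s.png

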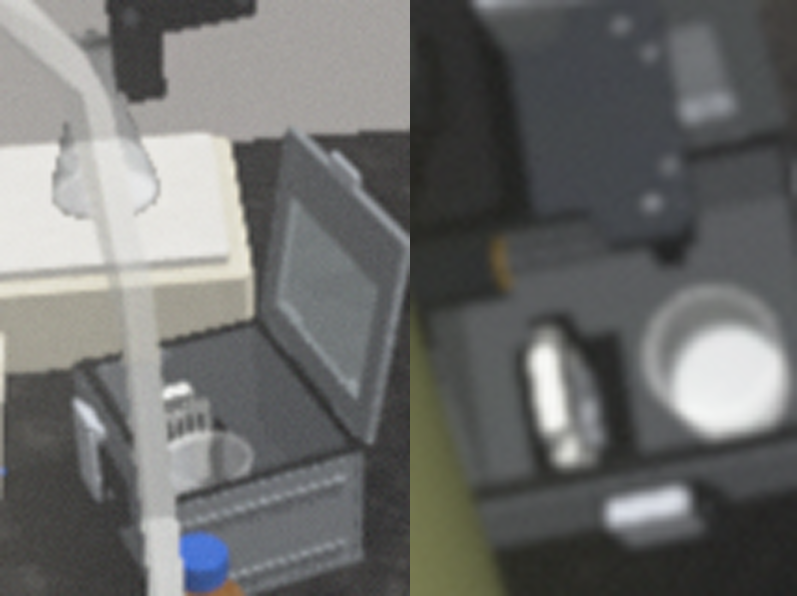

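Run:
```python
from h import *
p,e=tri((290.98,164.1),(237.7,208));print(p,e,bx(p))
b=cv2.imread("pics/side8.png")
cv2.imwrite("pics/t.png",cv2.resize(b[155:195,275:310],None,fx=14,fy=14,interpolation=2))
def W(x,y,z): p=C+ex*x/1000+ey*y/1000; return [p[0],p[1],z]
for z in(.083,.087):
  for x in(-33.5,2.5):
    q=proj("side",W(x,30,z));print(z,x,q,(q-[275,155])*14)
```

```text
[0.5161 0.2489 0.0818] 0.0003073546986634473 [-1.3461 33.8666]
0.083 -33.5 [278.5844 168.0074] [ 50.1811 182.1035]
0.083 2.5 [292.9981 164.1614] [251.9729 128.2599]
0.087 -33.5 [278.4387 166.5993] [ 48.1417 162.3905]
0.087 2.5 [292.8898 162.7583] [250.4571 108.6168]
```

View pics/t.png

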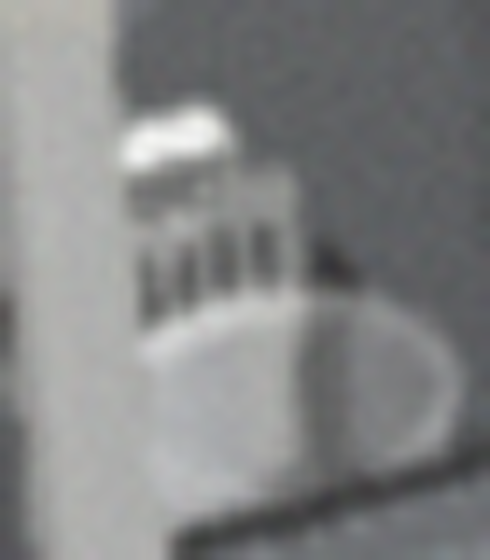

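Call:
play_rows(
  translation=[
    [30,0,-7],
    [30,0,-7],
    [30,0,-7],
    [30,0,-7],
    [30,0,-7],
    [0,0,0],
    [0,15,0],
    [0,20,0],
    [0,20,0],
    [0,20,0],
  ],
  turn=[
    [0,0,0],
    [0,0,0],
    [0,0,0],
    [0,0,0],
    [0,0,0],
    [0,0,0],
    [0,0,0],
    [0,0,0],
    [0,0,0],
    [0,0,0],
  ],
  fingers=[-1,-1,-1,-1,-1,-1,-1,-1,-1,-1],
)

```text
time: 21.73
position: [0.6559, 0.2572, 0.2042]
tool_rot: [-1.557, -0.239, 0.237]
ft_force: [0.9, -0.2, -0.3]
grip_width: 0.009
```

Run:
```python
from h import *
b=ctrl.get_image("side")
cv2.imwrite("pics/u.png",cv2.resize(b[50:220,230:380],None,fx=3.5,fy=3.5,interpolation=2))
s=st();print(s["joint_positions"])
```

```text
t 21.78 pos [0.6537 0.2564 0.199 ] box [132.226   -0.0063] yaw 0.3032434821617431 tiltx/z -0.0066312514031910685 -0.0005320364901315044 F [-1.7098 -0.0129 -4.1217] w 0.006
[-0.6086  0.4532  0.2795  1.338  -0.1233  1.374   1.5431]
```

View pics/u.png

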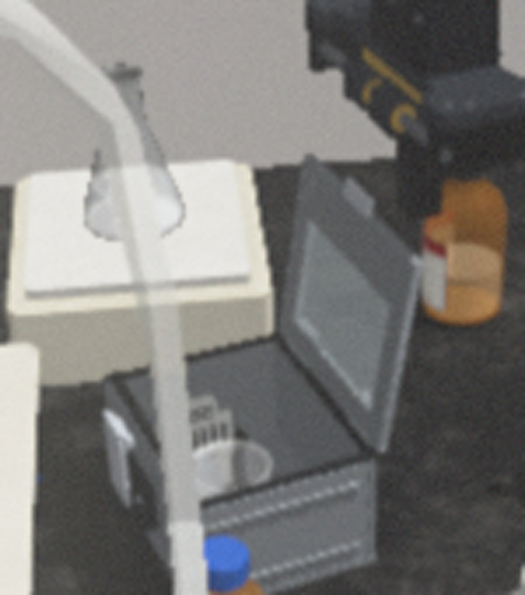

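The finger is behind the lid in the clear. I'll swing the lid forward.

Call:
play_rows(
  translation=[
    [-7,0,0],
    [-7,0,0],
    [-7,0,0],
    [-7,0,0],
    [-7,0,0],
    [-7,0,0],
    [-7,0,0],
    [-7,0,0],
    [-7,0,0],
    [-7,0,0],
  ],
  turn=[
    [0,0,0],
    [0,0,0],
    [0,0,0],
    [0,0,0],
    [0,0,0],
    [0,0,0],
    [0,0,0],
    [0,0,0],
    [0,0,0],
    [0,0,0],
  ],
  fingers=[-1,-1,-1,-1,-1,-1,-1,-1,-1,-1],
)

```text
time: 22.62
position: [0.5887, 0.236, 0.2041]
tool_rot: [-1.558, -0.238, 0.238]
ft_force: [1.6, 0.7, -0.3]
grip_width: 0.003
```

Call:
play_rows(
  translation=[
    [-6,1,0],
    [-6,1,0],
    [-6,1,0],
    [-6,2,0],
    [-7,2,0],
    [-6,3,0],
    [-6,3,0],
    [-6,3,0],
    [-6,4,0],
    [-5,4,0],
  ],
  turn=[
    [0,0,0],
    [0,0,0],
    [0,0,0],
    [0,0,0],
    [0,0,0],
    [0,0,0],
    [0,0,0],
    [0,0,0],
    [0,0,0],
    [0,0,0],
  ],
  fingers=[-1,-1,-1,-1,-1,-1,-1,-1,-1,-1],
)

```text
time: 23.45
position: [0.5315, 0.2181, 0.1798]
tool_rot: [-1.558, -0.238, 0.238]
ft_force: [1.1, 0.8, 1.5]
grip_width: 0.008
```

Run:
```python
from h import *
b=ctrl.get_image("side")
cv2.imwrite("pics/v.png",cv2.resize(b[50:220,230:380],None,fx=3.5,fy=3.5,interpolation=2))
s=st();print(s["joint_positions"])
```

```text
t 23.5 pos [0.5303 0.2177 0.1789] box [ 2.8491 -0.1283] yaw 0.30326401030278005 tiltx/z -0.0025277876458645876 6.747174646487553e-05 F [ 0.5215  0.1787 -0.2294] w 0.005
[-0.674   0.1854  0.2691  1.714  -0.052   1.2516  1.4812]
```

View pics/v.png

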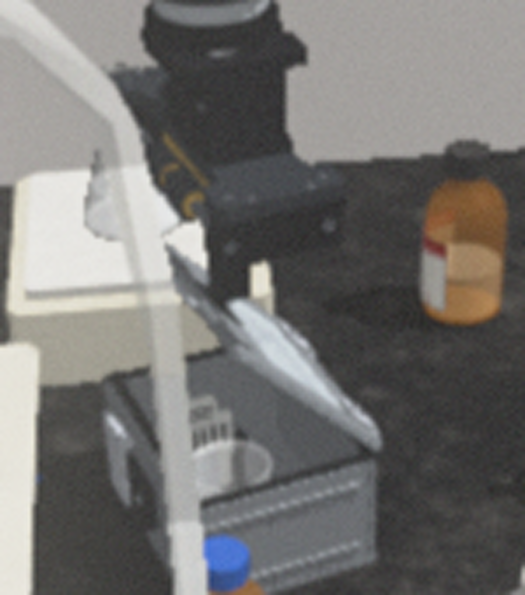

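Call:
play_rows(
  translation=[
    [-6,6,0],
    [-6,6,0],
    [-5,7,0],
    [-5,7,0],
    [-4,7,0],
    [-4,7,0],
    [-3,7,0],
    [-3,7,0],
    [-3,6,0],
    [-2,5,0],
  ],
  turn=[
    [0,0,0],
    [0,0,0],
    [0,0,0],
    [0,0,0],
    [0,0,0],
    [0,0,0],
    [0,0,0],
    [0,0,0],
    [0,0,0],
    [0,0,0],
  ],
  fingers=[-1,-1,-1,-1,-1,-1,-1,-1,-1,-1],
)

```text
time: 24.33
position: [0.4927, 0.2059, 0.1143]
tool_rot: [-1.558, -0.238, 0.238]
ft_force: [-0.6, 0.1, -0.3]
grip_width: 0.005
```

Run:
```python
from h import *
b=ctrl.get_image("side")
cv2.imwrite("pics/v2.png",cv2.resize(b[80:220,230:350],None,fx=4,fy=4,interpolation=2))
s=st();print(s["joint_positions"])
```

```text
t 24.38 pos [0.4919 0.2056 0.1134] box [-37.3919  -0.2317] yaw 0.3032884838815738 tiltx/z -0.0021607062601734783 -0.00034809003925440063 F [-1.5463 -0.9413 -0.2185] w 0.004
[-0.6834  0.1577  0.2592  1.8831 -0.0449  1.1086  1.4669]
```

View pics/v2.png

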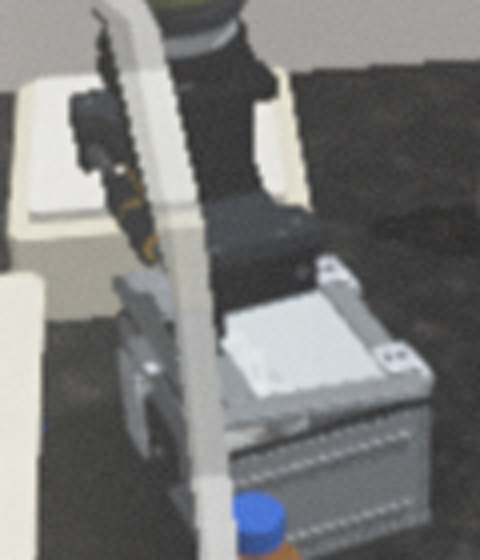

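Call:
play_rows(
  translation=[
    [-3,2,0],
    [-3,2,0],
    [-2,2,0],
    [0,2,0],
    [0,1,0],
    [0,1,0],
    [0,1,0],
    [0,1,0],
    [0,1,0],
    [0,0,0],
  ],
  turn=[
    [0,0,0],
    [0,0,0],
    [0,0,0],
    [0,0,0],
    [0,0,0],
    [0,0,0],
    [0,0,0],
    [0,0,0],
    [0,0,0],
    [0,0,0],
  ],
  fingers=[-1,-1,-1,-1,-1,-1,-1,-1,-1,-1],
)

```text
time: 25.22
position: [0.4869, 0.2042, 0.1042]
tool_rot: [-1.556, -0.241, 0.235]
ft_force: [-0.6, -0.2, 7.6]
grip_width: 0.007
```

```bash
python3 -c "
from h import *
st()"
```

```text
t 25.22 pos [0.4869 0.2042 0.1042] box [-42.6126  -0.0908] yaw 0.3030717160599989 tiltx/z 0.0035792009869769215 0.0007397176412395345 F [-0.6361 -0.1505  7.581 ] w 0.007
```

Call:
play_rows(
  translation=[
    [0,0.8,0],
    [0,0.8,0],
    [0,0.8,0],
    [0,0.8,0],
    [0,0.8,0],
    [0,0.8,0],
    [0,0.8,0],
    [0,0,0],
    [0,0,0],
    [0,0,0],
  ],
  turn=[
    [0,0,0],
    [0,0,0],
    [0,0,0],
    [0,0,0],
    [0,0,0],
    [0,0,0],
    [0,0,0],
    [0,0,0],
    [0,0,0],
    [0,0,0],
  ],
  fingers=[-1,-1,-1,-1,-1,-1,-1,-1,-1,-1],
)

```text
time: 26.05
position: [0.4864, 0.204, 0.0995]
tool_rot: [-1.556, -0.24, 0.236]
ft_force: [-5.5, -2.3, 14.1]
grip_width: 0.003
```

Call:
play_rows(
  translation=[
    [0,0.8,0],
    [0,0.8,0],
    [0,0.8,0],
    [0,0.8,0],
    [0,0.8,0],
    [0,0,0],
    [0,0,0],
    [0,0,0],
    [0,0,0],
    [0,0,0],
  ],
  turn=[
    [0,0,0],
    [0,0,0],
    [0,0,0],
    [0,0,0],
    [0,0,0],
    [0,0,0],
    [0,0,0],
    [0,0,0],
    [0,0,0],
    [0,0,0],
  ],
  fingers=[-1,-1,-1,-1,-1,-1,-1,-1,-1,-1],
)

```text
time: 26.88
position: [0.4865, 0.2041, 0.099]
tool_rot: [-1.555, -0.239, 0.236]
ft_force: [-12.6, -5.6, 36.3]
grip_width: 0.008
```

```bash
python3 -c "
from h import *
st()"
```

```text
t 26.88 pos [0.4865 0.2041 0.099 ] box [-43.0121  -0.0966] yaw 0.30284627363402233 tiltx/z 0.002478642549633564 0.0019216548973616243 F [-12.6332  -5.5797  36.3227] w 0.008
```

Call:
play_rows(
  translation=[
    [0,0,0],
    [0,-2,0],
    [0,-4,0],
    [0,-10,0],
    [0,-20,0],
    [0,-30,0],
    [0,-30,0],
    [0,-30,0],
    [-20,-20,0],
    [-20,-10,0],
  ],
  turn=[
    [0,0,0],
    [0,0,0],
    [0,0,0],
    [0,0,0],
    [0,0,0],
    [0,0,0],
    [0,0,0],
    [0,0,0],
    [0,0,0],
    [0,0,0],
  ],
  fingers=[-1,-1,-1,-1,-1,-1,-1,-1,-1,-1],
)

```text
time: 27.72
position: [0.4483, 0.1921, 0.2518]
tool_rot: [-1.556, -0.241, 0.234]
ft_force: [0.7, 0.3, 0.5]
grip_width: 0.004
```

Run:
```python
from h import *
b=ctrl.get_image("side");cv2.imwrite("pics/side9.png",b)
cv2.imwrite("pics/w.png",cv2.resize(b[140:225,245:345],None,fx=7,fy=7,interpolation=2))
st()
```

```text
t 27.77 pos [0.4452 0.1913 0.2528] box [-86.1928   0.0471] yaw 0.3031921270509796 tiltx/z 0.002588068447474612 0.0018276841400203248 F [-3.6541 -1.3549  1.0147] w 0.006
```

View pics/w.png

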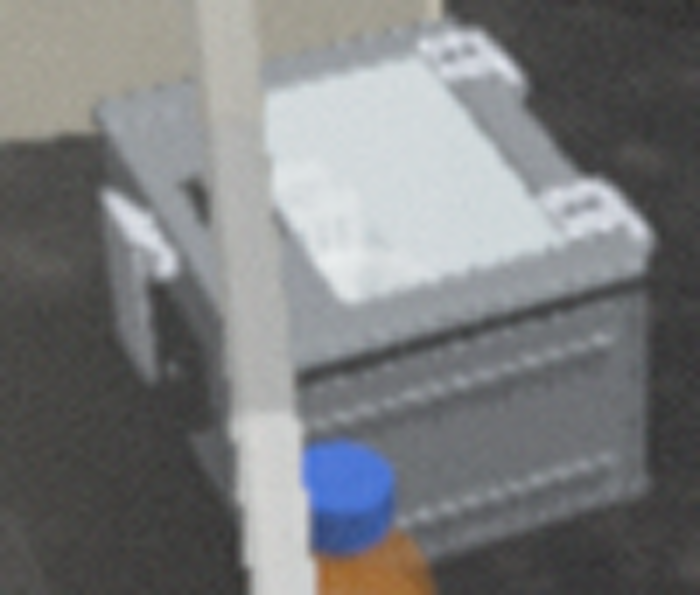

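Run:
```python
from h import *
def W(x,y,z): p=C+ex*x/1000+ey*y/1000; return [p[0],p[1],z]
for z in(.090,.098,.1047): q=proj("side",W(-68,80,z));print(z,(q-[245,140])*7)
for z in(.098,): 
  for x,y in((65,-80),(65,80)): q=proj("side",W(x,y,z));print((q-[245,140])*7)
```

```text
0.09 [ 87.7881 127.5362]
0.098 [ 85.0538 107.8133]
0.1047 [82.7429 91.1446]
[644.3751 261.5431]
[448.2394  15.6007]
```

Call:
play_rows(
  translation=[
    [10,10,0],
    [20,20,0],
    [10,30,0],
    [0,30,0],
    [0,30,0],
    [0,20,0],
    [0,8,0],
    [0,1,0],
    [0,1,0],
    [0,0,0],
  ],
  turn=[
    [0,0,0],
    [0,0,0],
    [0,0,0],
    [0,0,0],
    [0,0,0],
    [0,0,0],
    [0,0,0],
    [0,0,0],
    [0,0,0],
    [0,0,0],
  ],
  fingers=[-1,-1,-1,-1,-1,-1,-1,-1,-1,-1],
)

```text
time: 28.6
position: [0.4838, 0.2029, 0.0997]
tool_rot: [-1.559, -0.235, 0.241]
ft_force: [-5.9, -3.5, 9.4]
grip_width: 0.004
```

```bash
python3 -c "
from h import *
st()"
```

```text
t 28.6 pos [0.4838 0.2029 0.0997] box [-45.8921  -0.4703] yaw 0.30306093351178137 tiltx/z -0.004299049607478123 -0.00021591888124106173 F [-5.9469 -3.4746  9.3795] w 0.004
```

Call:
play_rows(
  translation=[
    [0,-2,0],
    [0,-2,0],
    [0,-2,0],
    [0,0,0],
    [0,0,0],
    [0,0,0],
    [0,0,0],
    [0,0,0],
    [0,0,0],
    [0,0,0],
  ],
  turn=[
    [0,0,0],
    [0,0,0],
    [0,0,0],
    [0,0,0],
    [0,0,0],
    [0,0,0],
    [0,0,0],
    [0,0,0],
    [0,0,0],
    [0,0,0],
  ],
  fingers=[-1,-1,-1,-1,-1,-1,-1,-1,-1,-1],
)

```text
time: 29.43
position: [0.4855, 0.2037, 0.1045]
tool_rot: [-1.558, -0.238, 0.238]
ft_force: [-0.8, -0.5, 0.6]
grip_width: 0.008
```

Call:
play_rows(
  translation=[
    [0,0.7,0],
    [0,0.7,0],
    [0,0.7,0],
    [0,0,0],
    [0,0,0],
    [0,0,0],
    [0,0,0],
    [0,0,0],
    [0,0,0],
    [0,0,0],
  ],
  turn=[
    [0,0,0],
    [0,0,0],
    [0,0,0],
    [0,0,0],
    [0,0,0],
    [0,0,0],
    [0,0,0],
    [0,0,0],
    [0,0,0],
    [0,0,0],
  ],
  fingers=[-1,-1,-1,-1,-1,-1,-1,-1,-1,-1],
)

```text
time: 30.27
position: [0.4855, 0.2037, 0.1025]
tool_rot: [-1.558, -0.238, 0.238]
ft_force: [-0.2, -0.0, -0.0]
grip_width: 0.002
```

Call:
play_rows(
  translation=[
    [0,0.7,0],
    [0,0.7,0],
    [0,0,0],
    [0,0,0],
    [0,0,0],
    [0,0,0],
    [0,0,0],
    [0,0,0],
    [0,0,0],
    [0,0,0],
  ],
  turn=[
    [0,0,0],
    [0,0,0],
    [0,0,0],
    [0,0,0],
    [0,0,0],
    [0,0,0],
    [0,0,0],
    [0,0,0],
    [0,0,0],
    [0,0,0],
  ],
  fingers=[-1,-1,-1,-1,-1,-1,-1,-1,-1,-1],
)

```text
time: 31.1
position: [0.4855, 0.2037, 0.1011]
tool_rot: [-1.558, -0.238, 0.238]
ft_force: [-0.1, 0.7, -0.3]
grip_width: 0.005
```

At z = 0.101 there is no contact. While it was being pressed the unlatched lid already pushed back with 7.6 N at 0.104, so the latch is holding. I'll retreat and do the final look.

Call:
play_rows(
  translation=[
    [0,-5,0],
    [0,-20,0],
    [0,-30,0],
    [0,-30,0],
    [0,-30,0],
    [0,-20,0],
    [0,0,20],
    [0,0,40],
    [0,0,40],
    [0,0,40],
  ],
  turn=[
    [0,0,0],
    [0,0,0],
    [0,0,0],
    [0,0,0],
    [0,0,0],
    [0,0,0],
    [0,0,0],
    [0,0,0],
    [0,0,0],
    [0,0,0],
  ],
  fingers=[-1,-1,-1,-1,-1,-1,-1,-1,-1,-1],
)

```text
time: 31.93
position: [0.4433, 0.3385, 0.2371]
tool_rot: [-1.557, -0.238, 0.236]
ft_force: [1.3, 0.1, -0.1]
grip_width: 0.003
```

Run:
```python
from h import *
b=ctrl.get_image("side");a=ctrl.get_image("top");cv2.imwrite("pics/sideZ.png",b)
cv2.imwrite("pics/z.png",np.hstack([cv2.resize(b[80:360,240:420],(386,600),interpolation=2),cv2.resize(a[130:260,195:285],(414,598),interpolation=2)[:598].copy() if 0 else cv2.resize(a[130:260,195:285],(414,600),interpolation=2)]))
hsv=cv2.cvtColor(a,cv2.COLOR_BGR2HSV)
m=cv2.inRange(hsv,(100,120,60),(130,255,255))[200:240,305:335]
M=cv2.moments(m,True);print("cap",(305+M["m10"]/M["m00"],200+M["m01"]/M["m00"]))
st()
```

```text
cap (320.2836879432624, 216.48936170212767)
t 32.03 pos [0.439  0.3453 0.2361] box [-46.1363 148.8594] yaw 0.3149964864812242 tiltx/z -0.0008379892911941356 0.0041308519314345316 F [ 0.23   -0.5057 -0.3185] w 0.005
```

View pics/z.png

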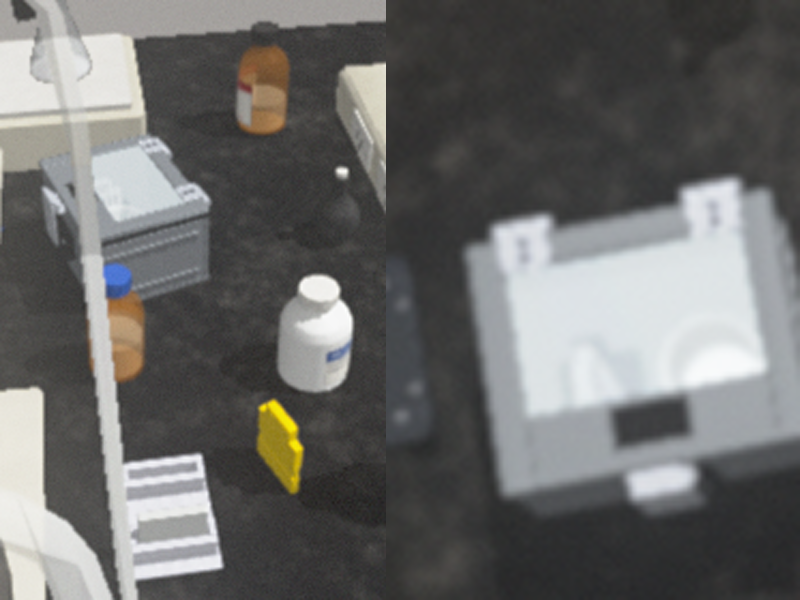

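The lid is shut with the latch over the tongue (right half, 660,480). The cartridge and beaker show through the window, and the plain plate, bottle and jar haven't moved. I'm handing in the job.

```bash
python3 -c "
from bench import ctrl
print(ctrl.close_job())"
```

```text
the job is handed in; nothing more can be done
None
```

The cartridge is in the clip holder, the box lid is shut on its latch, and I handed the job in at about 32 s of the 61 s allowed. No verdict was reported.

**What I did:** I pushed the lid back from roughly 1.1 rad to about 1.75 rad. I then moved the vented cartridge from the stand into the holder and pushed it to the bottom stop. Last, I swung the lid over and pressed it down.

**Cartridge:** It first caught at the holder's mouth with about 10 N, and shifting it 2–3 mm along the slot freed it. It slid in with about 5 N and stopped hard at about 21 N. The tool height there puts its underside at the seat, and its top measured 82 mm against the expected 83 mm.

**Lid:** The final press reached 36 N on the finger tips. After I let go, a probe down to 101 mm met nothing. Before latching, the lid had already pushed back with 7.6 N at 104 mm, so I take the latch as holding. The final pictures also show the beak over the tongue.

**Other things:** The bottle cap measured the same as at the start. By eye, the beaker stood upright under the lid, and the jar and plain plate were where they began.

**Checks that were less clear:**
- A first, faster probe of the lid read 9.4 N, so it settled nothing and I repeated it slowly.
- Judging the lid's angle from its corners in the side picture was uncertain by about 3 pixels, so I relied on the touch probe.

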